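# Rack up a batch of moss clocks to dry

## Task

Put this batch of moss clocks away to dry. Lay the two loose black clock movements in the handled tray while it stands on the bench, then hang the tray with them by its handle on the twin hook of the drying rack. Stand every moss face from the slotted crate on the rack's narrow ledge, behind the lip and leaning back against the rails, moss outwards, square to the rack and with a visible gap between neighbours; let no face fall over, and leave the bottles and the tub alone.

Things in the scene. Friction and masses are not known exactly. Their poses are not given: they have to be found in the camera images.
- rack: Fixed wooden drying rack, 570 mm wide, 160 deep, 155 high. Origin on the bench under the middle of the ledge's inner corner; +x to its back (away from the robot), y along the ledge, z up. The ledge runs over y = -0.175 to 0.175, 30 mm deep with the lip. Right of it (y = -0.205 to -0.395) an upright board, 155 mm high, front at x = 0.095, carries the twin hook.
- ledge_corner (a point): Inner corner of the ledge, 50 mm above the bench, at mid length; axes as the rack's. A seated face has its back's lower edge on this line. The rails lean back 15 deg (0.262 rad) from upright and reach 75 mm up their slope; the ledge is square to them (front higher), 23 mm deep from rails to lip; lip 7 mm thick, 9 mm high.
- hook_seat (a point): Where the middle of the tray's handle bar rests on the twin hook; axes as the rack's. Two 8 mm round prongs at y = +38 and -38 mm of here come out of the board (42 mm behind) towards -x, tops 4 mm below here; they run level to 17 mm in front, then turn up to tips 29 mm in front and 12 mm above. A bumper strip 90 mm below keeps the tray upright.
- crate: Fixed plywood transport crate, 252 x 104 x 64 mm, open above, origin under its centre, x along its length. Four upright slots at x = -78, -26, 26, 78 mm, 44 mm deep, hold the faces by their side edges with 2 mm play, on a floor 8 mm above the bench.
- face1_mid (a point): Middle of moss clock face 1 (may be absent): an upright wooden plate 14 mm thick (x), 76 wide (y), 120 high (z), 0.09 to 0.16 kg. Its front is -x: a moss cushion 46 mm across sticks out 27 mm there, centred 21 mm below this point. The top 55 mm of the plate is bare on both sides, to be gripped across its thickness from above.
- face2_mid (a point): Middle of moss clock face 2 (may be absent): an upright wooden plate 14 mm thick (x), 76 wide (y), 120 high (z), 0.09 to 0.16 kg. Its front is -x: a moss cushion 46 mm across sticks out 27 mm there, centred 21 mm below this point. The top 55 mm of the plate is bare on both sides, to be gripped across its thickness from above.
- face3_mid (a point): Middle of moss clock face 3 (may be absent): an upright wooden plate 14 mm thick (x), 76 wide (y), 120 high (z), 0.09 to 0.16 kg. Its front is -x: a moss cushion 46 mm across sticks out 27 mm there, centred 21 mm below this point. The top 55 mm of the plate is bare on both sides, to be gripped across its thickness from above.
- face4_mid (a point): Middle of moss clock face 4 (may be absent): an upright wooden plate 14 mm thick (x), 76 wide (y), 120 high (z), 0.09 to 0.16 kg. Its front is -x: a moss cushion 46 mm across sticks out 27 mm there, centred 21 mm below this point. The top 55 mm of the plate is bare on both sides, to be gripped across its thickness from above.
- tray_grip (a point): Centre of the tray's handle grip: wood, 12 mm thick (x), 46 long (y), 18 high, on the level top bar of a rigid loop of 8 mm rod; the bar runs along y, its legs' middles 128 mm apart. +x is the tray's back. This point is 112 mm above the tray's underside and 38 mm behind (+x) its middle.
- tray_floor (a point): Middle of the tray's inner floor, 3 mm above its underside; axes as the tray's. Open aluminium tray 112 mm deep (x), 180 wide (y), walls 3 mm thick, 42 high; 0.13 to 0.21 kg. The handle's legs stand at x = +38, y = -64 and +64 mm. Two movements fit side by side at x = -20, y = -38 and +38 mm.
- movement1_mid (a point): Middle of the case of clock movement 1: a flat black square case 56 x 56 x 16 mm, 0.045 kg, this point 8 mm above its underside; a thin shaft stands up from its middle to 33 mm above the underside.
- movement2_mid (a point): Middle of the case of clock movement 2: a flat black square case 56 x 56 x 16 mm, 0.045 kg, this point 8 mm above its underside; a thin shaft stands up from its middle to 33 mm above the underside.
- tub: Bystander: purple screw tub, 67 mm wide, 50 mm high; origin under its centre.
- dropper: Bystander: white dropper bottle, 37 mm wide, 120 mm high; origin under its centre.
- glue: Bystander: yellow glue bottle, 68 mm wide, 231 mm high; origin under its centre.

How it is judged (in metres and radians):
On the way, in this order (a step that is already met when the one before it is completed fails the run):
1. every movement lies in the tray while the tray stands on the bench (x of movement1_mid in the frame of tray_floor between -0.056 and 0.056 m and y of movement1_mid in the frame of tray_floor between -0.09 and 0.09 m and z of movement1_mid in the frame of tray_floor between -0.01 and 0.045 m and x of movement2_mid in the frame of tray_floor between -0.056 and 0.056 m and y of movement2_mid in the frame of tray_floor between -0.09 and 0.09 m and z of movement2_mid in the frame of tray_floor between -0.01 and 0.045 m and height (world z) of tray_floor below 0.02 m), for 0.2 s.
2. the tray hangs by its handle on the twin hook with the movements in it (z of tray_grip in the frame of rack between 0.141 and 0.162 m and x of tray_grip in the frame of rack between 0.026 and 0.08 m and y of tray_grip in the frame of rack between -0.325 and -0.275 m and angle between tray_grip's own z axis and vertical below 0.35 rad and x of movement1_mid in the frame of tray_floor between -0.056 and 0.056 m and y of movement1_mid in the frame of tray_floor between -0.09 and 0.09 m and z of movement1_mid in the frame of tray_floor between -0.01 and 0.045 m and x of movement2_mid in the frame of tray_floor between -0.056 and 0.056 m and y of movement2_mid in the frame of tray_floor between -0.09 and 0.09 m and z of movement2_mid in the frame of tray_floor between -0.01 and 0.045 m), for 0.3 s.
At the end, for the whole second after the job is handed in: Movements in the tray; tray hanging by its bar on both prongs, within 20 deg of upright; each face on the ledge between lip and rails, moss outwards, leaning back 10 to 26 deg, square to the rack within 7 deg, not over the ledge's ends by more than 15 mm, at least 3 mm from its neighbour (all of step 2 and x of face1_mid in the frame of rack between -0.012 and 0.02 m and z of face1_mid in the frame of rack between 0.103 and 0.119 m and y of face1_mid in the frame of rack between -0.152 and 0.152 m and angle between face1_mid's own z axis and vertical between 0.18 and 0.45 rad and angle between the y axis of each of face1_mid, face2_mid, face3_mid, face4_mid and the y axis of rack, either way round below 0.12 rad and angle between each of face1_mid, face2_mid, face3_mid, face4_mid's own x axis and vertical above 1.65 rad and x of face2_mid in the frame of rack between -0.012 and 0.02 m and z of face2_mid in the frame of rack between 0.103 and 0.119 m and y of face2_mid in the frame of rack between -0.152 and 0.152 m and angle between face2_mid's own z axis and vertical between 0.18 and 0.45 rad and x of face3_mid in the frame of rack between -0.012 and 0.02 m and z of face3_mid in the frame of rack between 0.103 and 0.119 m and y of face3_mid in the frame of rack between -0.152 and 0.152 m and angle between face3_mid's own z axis and vertical between 0.18 and 0.45 rad and x of face4_mid in the frame of rack between -0.012 and 0.02 m and z of face4_mid in the frame of rack between 0.103 and 0.119 m and y of face4_mid in the frame of rack between -0.152 and 0.152 m and angle between face4_mid's own z axis and vertical between 0.18 and 0.45 rad and distance between face1_mid and face2_mid above 0.079 m and distance between each of face1_mid, face2_mid and face3_mid above 0.079 m and distance between each of face1_mid, face2_mid, face3_mid and face4_mid above 0.079 m); the robot touches nothing.
It fails at once if a face has fallen over (more than 52 degrees from upright) (angle between any of face1_mid, face2_mid, face3_mid, face4_mid's own z axis and vertical above 0.9 rad).
It fails at once if the tub or a bottle was moved more than 3 cm (distance of any of tub, dropper, glue from where it was at the start of the episode above 0.03 m).
Of face1, face2, face3, face4 only 3 to 4 are there at a start; the rules pass over those that are not, and their reading is None.
At some moment in a run one of movement1, movement2, tray may be knocked a few centimetres aside while the robot is not near it.
It also fails if it takes over 208 s, if anything falls off the work surface, if the arm or the gripper's body presses on something with over 40 N, if the wrist force passes 120 N, or if a joint passes its speed limit or range.

## Robot

A 6-joint arm with a two-finger parallel gripper is mounted at the origin on the work surface; the furniture and walls round the work are solid. World frame = base frame: x ahead of the robot, y to its left, z up, the work surface at z = 0. Lengths are in m, angles in degrees, forces in N, time in s.
With the tool pointing down it reaches from about 0.3 to 0.85 m from the base axis. Payload 4.2 kg.
Tool frame: the origin (TCP) lies on the centre line of the jaws, within the pads' length; the fingertips stand 22 mm ahead of it and the grasp point (between the pads) lies 3 mm ahead of it (r.tip_reach is the z of the fingertips in the tool frame, in m); z points along the fingers, y is the line along which they close (so a half turn about z gives the same grasp; the last joint's range is limited). The gripper opens to 91 mm and grips with 3 to 60 N. Pads are 32 mm wide; open, the fingers measure 118 mm over their backs; the gripper's body (76 mm by 178 mm) begins 60 mm behind the grasp point.
Start: joints at [-68.583, 18.312, 89.639, -0, 72.044, -1.146], TCP at [0.221, -0.531, 0.236] pointing down, gripper open.
Joint ranges: [-177.97, 177.97], [-48.28, 115.42], [12.27, 149.76], [-77.06, 257.06], [2.81, 150.46], [-146.56, 146.56]. Speed limits (degrees/s): [147.25, 147.25, 180, 180, 180, 180].

## Interface

Orientations are given as [roll, pitch, yaw] about the fixed x, y, z axes, in that order (R = Rz(yaw) Ry(pitch) Rx(roll)).
In Python, from plant import r gives the robot as it stands.
- The arm moves only by the tool jog_arm, never from a script. Its argument "commands" is a list of rows, each an object with "rotation": the turn, a rotation vector about the tool's x, y, z in rad, a list of three; "delta_pos": the shift along the tool's x, y, z in m, a list of three; "claw": the finger opening in m, from 0 to 0.0912. In form: [{"rotation": [rx, ry, rz], "delta_pos": [x, y, z], "claw": claw}, ...]. A call has 1 to 20 rows; each row is the pose to reach, as a shift and turn from the pose commanded when the call began, along the tool's axes at that moment; what a row does not reach only later rows make up. A row lasts 1/10 s, in which the tool goes at most 50 mm and 8.59 degrees, less where a joint would pass 70% of its speed; a pose out of reach is approached as far as the arm can. A call with a gripper value outside its range is refused whole. The fingers move at their own pace and stop on an object; the grip force is fixed at half the most. Time passes only in rows, so rows that repeat a pose let the fingers close. It gives the time, the measured TCP pose, the force, the opening and the grip force at its end, in the units of the state.
- r.observe(): the state, without advancing time (a new reading comes with each control period).
- r.get_image(name): name is "scene" or "side" or "wrist"; returns a dict with "pixels" (480x640x3 uint8, red, green, blue), "intrinsics" (3x3 intrinsics, pixels), "k1" (the pictures are not rectified: a ray, as slopes to the right and down, at radius r is drawn at 1 + k1 r^2 times it, then the intrinsics apply), "xyz" and "rotation" of the camera in the world. Camera axes: x right, y up, looking along -z (the intrinsics and any distortion apply to the point x, -y, -z); pixel columns grow to the right and rows downward; lengths in m; the calibration is good to about 2 mm. A picture is of the moment at which its call begins. There is no depth.
- r.close_job(): hands the job in; it is judged then, once.
The state is a dict: "clock": time; "qpos": joint angles; "qvel": joint speeds; "joint_torque": joint torques, N m; "position": TCP position; "eef_rot": TCP orientation; "wrist_force": force on the tool from outside, world axes, zero at the start; "wrist_torque": the same for the moment, N m; "finger_gap": opening from 0.0 (shut) to 1.0 (fully open); "grip_force": force on a finger pad.
Only numpy, scipy, OpenCV 4.12 (cv2) and the standard library are available. Lean on these libraries where they do the work, as an engineer would, in place of code of your own. Each camera call takes 0.05 s, during which the arm holds its last target. There are 200 camera calls.

## Working session

There is one attempt and no reset: what is moved stays moved. The work goes in short steps, Python scripts to look and compute and a tool call to move; the robot and the scene stay as the last step left them, time stands still between calls to the robot, and variables do not carry over. Pictures are saved under pics/ and viewed, at most 14 in all, crops included, and the job is handed in when it is done.

Besides the shell and the picture viewer there is one more tool, called after "Request:" as name(argument=value, ...), one argument or row to a line, values as JSON. jog_arm: Moves the arm, as the interface text tells. Its arguments: {"type":"object","properties":{"commands":{"type":"array","items":{"type":"object","properties":{"rotation":{"type":"array","items":{"type":"number"}},"delta_pos":{"type":"array","items":{"type":"number"}},"claw":{"type":"number"}}}}},"required":["commands"]}

```bash
ls; mkdir -p pics; cat > h.py <<'E'
import numpy as np, cv2
from plant import r
from scipy.spatial.transform import Rotation as R
def snap(n,f=None):
    im=r.get_image(n)
    if f: cv2.imwrite(f,cv2.cvtColor(np.asarray(im['pixels']),cv2.COLOR_RGB2BGR))
    return im
def Rm(im):
    a=np.array(im['rotation'],float)
    return a if a.shape==(3,3) else R.from_euler('xyz',a,degrees=True).as_matrix()
def ray(im,uv):
    K=np.array(im['intrinsics'],float);k=im['k1']
    uv=np.atleast_2d(np.array(uv,float))
    d=np.c_[(uv[:,0]-K[0,2])/K[0,0],(uv[:,1]-K[1,2])/K[1,1]]
    s=d.copy()
    for _ in range(30): s=d/(1+k*(s**2).sum(1,keepdims=True))
    v=np.c_[s[:,0],-s[:,1],-np.ones(len(s))]@Rm(im).T
    return np.array(im['xyz'],float),v/np.linalg.norm(v,axis=1,keepdims=True)
def onz(im,uv,z):
    c,v=ray(im,uv); return c+v*((z-c[2])/v[:,2])[:,None]
def proj(im,P):
    K=np.array(im['intrinsics'],float)
    p=(np.atleast_2d(P)-np.array(im['xyz']))@Rm(im)
    s=np.c_[p[:,0],-p[:,1]]/(-p[:,2:]); s=s*(1+im['k1']*(s**2).sum(1,keepdims=True))
    return s*[K[0,0],K[1,1]]+[K[0,2],K[1,2]]
def tri(im1,p1,im2,p2):
    a,u=ray(im1,p1);b,v=ray(im2,p2);u=u[0];v=v[0]
    t=np.linalg.lstsq(np.c_[u,-v],b-a,rcond=None)[0]
    A=a+t[0]*u;B=b+t[1]*v
    return (A+B)/2,np.linalg.norm(A-B)
def tool():
    o=r.observe(); return np.array(o['position']),R.from_euler('xyz',o['eef_rot'],degrees=True).as_matrix()
E
python3 - <<'E'
from h import *
for n in ['scene','side','wrist']:
    im=snap(n,f'pics/{n}0.png'); print(n,im['intrinsics'],im['k1'],im['xyz'],im['rotation'])
print(r.observe(), r.tip_reach)
E
```

```text
pics
scene [[544.27379871   0.         311.62212562]
 [  0.         544.27379871 232.69821578]
 [  0.           0.           1.        ]] -0.08460638419607193 [-0.5451492   0.48221549  0.81140967] [  59.94713278   -0.23699348 -117.14547525]
side [[526.86720786   0.         316.03567668]
 [  0.         526.86720786 240.80814774]
 [  0.           0.           1.        ]] -0.01169383731324009 [0.05548773 0.92004371 0.93820383] [  53.02854031   -0.34538585 -153.21713982]
wrist [[336.24514706   0.         322.41337547]
 [  0.         336.24514706 240.34957435]
 [  0.           0.           1.        ]] -0.026317465522918165 [ 0.29754733 -0.49839243  0.38519923] [-1.70838949e+01  5.72136685e-02 -6.74758194e+01]
{'clock': 0.15, 'qpos': array([-6.85822544e+01,  1.83436990e+01,  8.96878673e+01,  3.92977365e-04,
        7.20414667e+01, -1.14585421e+00]), 'qvel': array([-0.01680638, -0.07351967, -0.20334578,  0.0135383 , -0.03878298,
        0.01631399]), 'joint_torque': array([ 2.93868789e-04, -4.12773871e+01, -2.32156152e+01,  7.27466214e-02,
        4.33119654e-02, -8.43616181e-05]), 'position': array([ 0.22052012, -0.53069022,  0.23532547]), 'eef_rot': array([-1.79926989e+02, -1.83408679e-03,  2.25634773e+01]), 'wrist_force': array([-0.57976609, -0.66267548,  0.10890918]), 'wrist_torque': array([-0.00359118,  0.0154865 , -0.00349112]), 'grip_force': 0.0, 'finger_gap': 0.9993835089807391} 0.022
```

View pics/scene0.png

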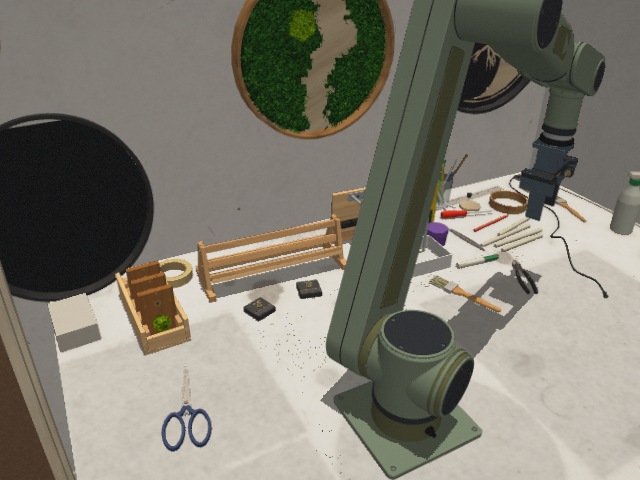

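View pics/side0.png

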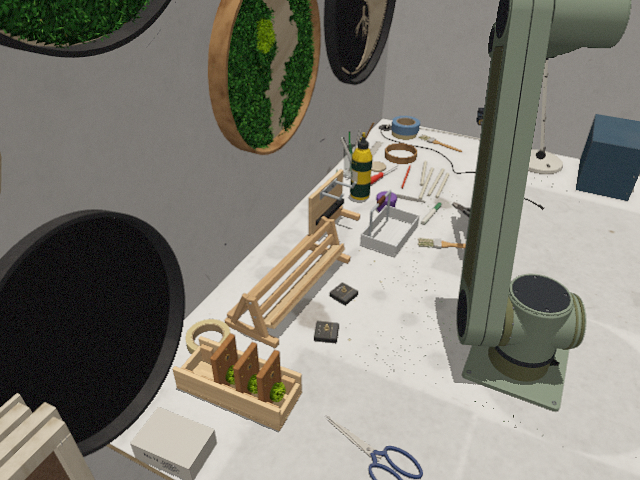

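Scene picture: the crate is on the left with 3 faces, rack in the middle, two movements at scene (259,308) and (309,289). In the side picture the movements are at (326,331) and (344,292), the tray at (390,230), the crate at (238,380), and the glue, tub and dropper are beyond the tray.

```bash
python3 - <<'E'
from h import *
np.set_printoptions(precision=4,suppress=True)
s=snap('side');c=snap('scene')
print('mov side',onz(s,[[344,291],[326,330]],.016)); print('mov scene',onz(c,[[309,288],[259,307]],.016))
print('tray rim corners',onz(s,[[361,236],[384,208],[419,214],[398,252]],.042))
print('crate top',onz(s,[[175,376],[203,342],[302,380],[280,423]],.064))
print('tub',onz(s,[[387,200]],.045),'drop/glue',onz(s,[[360,200],[348,178]],0.0))
print('rack feet',onz(s,[[275,342],[349,258]],.0), onz(c,[[210,298],[352,265]],0.))
print('rails top', onz(s,[[260,312],[337,233]],.12))
E
cat > jog.py <<'E'
E
```

```text
mov side [[ 0.4411 -0.0166  0.016 ]
 [ 0.4227  0.1277  0.016 ]]
mov scene [[ 0.4355 -0.017   0.016 ]
 [ 0.4205  0.1232  0.016 ]]
tray rim corners [[ 0.4829 -0.2247  0.042 ]
 [ 0.4764 -0.3917  0.042 ]
 [ 0.3698 -0.4096  0.042 ]
 [ 0.3632 -0.2028  0.042 ]]
crate top [[0.6237 0.4262 0.064 ]
 [0.6283 0.3244 0.064 ]
 [0.3865 0.3162 0.064 ]
 [0.3765 0.4237 0.064 ]]
tub [[ 0.483  -0.4346  0.045 ]] drop/glue [[ 0.5839 -0.4618  0.    ]
 [ 0.6777 -0.575   0.    ]]
rack feet [[ 0.5193  0.2034  0.    ]
 [ 0.4922 -0.1655  0.    ]] [[ 0.5275  0.2107  0.    ]
 [ 0.497  -0.1786  0.    ]]
rails top [[ 0.5332  0.2348  0.12  ]
 [ 0.5072 -0.1083  0.12  ]]
```

```bash
cat >> h.py <<'E'
def go(x,y,z,yaw=0,pitch=0,roll=180):
    p,M=tool(); T=R.from_euler('xyz',[roll,pitch,yaw],degrees=True).as_matrix()
    d=M.T@(np.array([x,y,z])-p); w=R.from_matrix(M.T@T).as_rotvec()
    n=max(np.linalg.norm(d)/.05,np.degrees(np.linalg.norm(w))/8.59)
    print('d',d.round(4).tolist(),'w',w.round(3).tolist(),'rows>=',round(n,1))
E
python3 -c "
from h import *
go(.36,.05,.28,0)"
```

```text
d [0.3516, -0.4829, -0.044] w [-0.001, 0.0, 0.394] rows>= 12.0
```

Request:
jog_arm(
  commands=[
    {"delta_pos": [0.351, -0.483, -0.044], "rotation": [-0.001, 0, 0.394], "claw": 0.09},
    {"delta_pos": [0.351, -0.483, -0.044], "rotation": [-0.001, 0, 0.394], "claw": 0.09},
    {"delta_pos": [0.351, -0.483, -0.044], "rotation": [-0.001, 0, 0.394], "claw": 0.09},
    {"delta_pos": [0.351, -0.483, -0.044], "rotation": [-0.001, 0, 0.394], "claw": 0.09},
    {"delta_pos": [0.351, -0.483, -0.044], "rotation": [-0.001, 0, 0.394], "claw": 0.09},
    {"delta_pos": [0.351, -0.483, -0.044], "rotation": [-0.001, 0, 0.394], "claw": 0.09},
    {"delta_pos": [0.351, -0.483, -0.044], "rotation": [-0.001, 0, 0.394], "claw": 0.09},
    {"delta_pos": [0.351, -0.483, -0.044], "rotation": [-0.001, 0, 0.394], "claw": 0.09},
    {"delta_pos": [0.351, -0.483, -0.044], "rotation": [-0.001, 0, 0.394], "claw": 0.09},
    {"delta_pos": [0.351, -0.483, -0.044], "rotation": [-0.001, 0, 0.394], "claw": 0.09},
    {"delta_pos": [0.351, -0.483, -0.044], "rotation": [-0.001, 0, 0.394], "claw": 0.09},
    {"delta_pos": [0.351, -0.483, -0.044], "rotation": [-0.001, 0, 0.394], "claw": 0.09},
    {"delta_pos": [0.351, -0.483, -0.044], "rotation": [-0.001, 0, 0.394], "claw": 0.09},
    {"delta_pos": [0.351, -0.483, -0.044], "rotation": [-0.001, 0, 0.394], "claw": 0.09},
    {"delta_pos": [0.351, -0.483, -0.044], "rotation": [-0.001, 0, 0.394], "claw": 0.09},
    {"delta_pos": [0.351, -0.483, -0.044], "rotation": [-0.001, 0, 0.394], "claw": 0.09},
    {"delta_pos": [0.351, -0.483, -0.044], "rotation": [-0.001, 0, 0.394], "claw": 0.09},
  ],
)

```text
clock: 1.95
position: [0.3593, 0.0484, 0.2799]
eef_rot: [179.9, -0.0, -0.2]
wrist_force: [0.1, 0.2, 0.4]
finger_gap: 0.984
grip_force: 0.0
```

```bash
python3 - <<'E'
from h import *
im=snap('wrist','pics/w1.png');np.save('w1.npy',im,allow_pickle=True);print(tool()[0],im['xyz'],im['rotation'])
snap('scene','pics/sc1.png')
E
```

```text
[0.35932998 0.04854265 0.27989286] [0.44267128 0.04857701 0.4298756 ] [-1.70686699e+01 -8.46271232e-02 -9.02319595e+01]
```

View pics/w1.png

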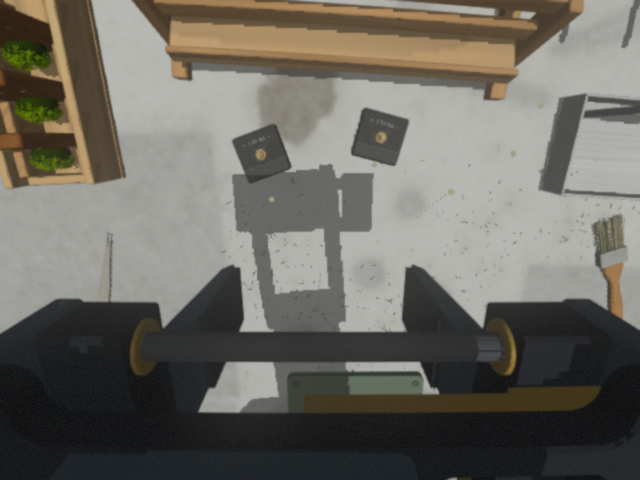

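The wrist view shows the movements at (261,152) and (380,137), the rack feet at (181,70) and (495,90), the crate upper left, and the tray's left wall at (562,143).

```bash
cat >> h.py <<'E'
def dark(im,box,z=.016,thr=70):
    p=np.asarray(im['pixels']);x0,y0,x1,y1=box
    m=np.zeros(p.shape[:2],np.uint8); m[y0:y1,x0:x1]=(p[y0:y1,x0:x1].max(2)<thr)
    m=cv2.morphologyEx(m,cv2.MORPH_CLOSE,np.ones((9,9)));m=cv2.morphologyEx(m,cv2.MORPH_OPEN,np.ones((5,5)))
    c=max(cv2.findContours(m,cv2.RETR_EXTERNAL,cv2.CHAIN_APPROX_NONE)[0],key=cv2.contourArea)[:,0,:]
    P=onz(im,c,z)[:,:2]
    rc=cv2.minAreaRect((P*1000).astype(np.float32))
    return np.array(rc[0])/1000,rc[1],rc[2],c.mean(0)
E
python3 - <<'E'
from h import *
np.set_printoptions(precision=4,suppress=True)
im=np.load('w1.npy',allow_pickle=True).item(); s=snap('side'); print(s['rotation'])
for b,bs in (((225,115,300,190),(310,315,342,348)),((340,100,420,172),(326,278,362,308))):
    a=dark(im,b);q=dark(s,bs);print(a);print('side',q, 'tri',tri(im,a[3],s,q[3]))
E
```

```text
[  53.0285   -0.3454 -153.2171]Traceback (most recent call last):
  File "<stdin>", line 5, in <module>
  File "h.py", line 42, in dark
    c=max(cv2.findContours(m,cv2.RETR_EXTERNAL,cv2.CHAIN_APPROX_NONE)[0],key=cv2.contourArea)[:,0,:]
      ~~~^^^^^^^^^^^^^^^^^^^^^^^^^^^^^^^^^^^^^^^^^^^^^^^^^^^^^^^^^^^^^^^^^^^^^^^^^^^^^^^^^^^^
ValueError: max() iterable argument is empty
```

```bash
python3 - <<'E'
from h import *
np.set_printoptions(precision=4,suppress=True)
im=np.load('w1.npy',allow_pickle=True).item(); s=snap('side'); s['pixels']=cv2.imread('pics/side0.png')[:,:,::-1]
for b,bs in (((225,115,300,190),(308,312,345,350)),((340,100,420,172),(324,276,364,310))):
    a=dark(im,b);print(a)
    q=dark(s,bs,thr=90);print('side',q, 'tri',tri(im,a[3],s,q[3]))
E
```

```text
(array([0.3955, 0.1322]), (13.779273986816406, 7.2604265213012695), 89.63941955566406, array([253.3226, 177.5806]))
side (array([0.4201, 0.1324]), (53.19657516479492, 62.05791091918945), 19.244749069213867, array([325.8442, 332.0779])) tri (array([0.407 , 0.1356, 0.0238]), np.float64(0.022263980934367295))Traceback (most recent call last):
  File "<stdin>", line 5, in <module>
  File "h.py", line 42, in dark
    c=max(cv2.findContours(m,cv2.RETR_EXTERNAL,cv2.CHAIN_APPROX_NONE)[0],key=cv2.contourArea)[:,0,:]
      ~~~^^^^^^^^^^^^^^^^^^^^^^^^^^^^^^^^^^^^^^^^^^^^^^^^^^^^^^^^^^^^^^^^^^^^^^^^^^^^^^^^^^^^
ValueError: max() iterable argument is empty
```

```bash
python3 - <<'E'
from h import *
np.set_printoptions(precision=4,suppress=True)
im=np.load('w1.npy',allow_pickle=True).item(); s=snap('side'); s['pixels']=cv2.imread('pics/side0.png')[:,:,::-1]
p=np.asarray(im['pixels']);print(p[165,262],p[205,290],p[125,370],p[145,253])
for b,bs in (((225,115,300,190),(308,312,345,350)),((340,100,420,172),(324,276,364,310))):
    for t in (85,95):
        try:a=dark(im,b,thr=t);print(t,a)
        except Exception as e:print(t,'none')
    q=dark(s,bs,thr=90);print('side',q, 'tri',tri(im,a[3],s,q[3]))
E
```

```text
[83 81 77] [103 104 100] [76 76 72] [74 73 67]
85 (array([0.4236, 0.121 ]), (55.528160095214844, 56.116085052490234), 18.59436798095703, array([261.7212, 153.503 ]))
95 (array([0.4236, 0.1204]), (58.24104690551758, 56.59619903564453), 16.161054611206055, array([262.2558, 154.157 ]))
side (array([0.4201, 0.1324]), (53.19657516479492, 62.05791091918945), 19.244749069213867, array([325.8442, 332.0779])) tri (array([0.4241, 0.1226, 0.0032]), np.float64(0.0020892108613765814))
85 (array([ 0.4428, -0.0184]), (54.67095184326172, 53.595401763916016), 74.92767333984375, array([378.8012, 136.4211]))
95 (array([ 0.4428, -0.0185]), (55.47461700439453, 54.333839416503906), 75.12215423583984, array([378.8092, 136.6532]))
side (array([ 0.4382, -0.0069]), (59.908329010009766, 58.611183166503906), 74.41289520263672, array([344.0323, 293.8548])) tri (array([ 0.4429, -0.0211,  0.0015]), np.float64(0.0008939280292022297))
```

```bash
python3 -c "
from h import *
go(.4428,-.0185,.10,-15)"
```

```text
d [0.0834, 0.0674, 0.18] w [0.001, -0.0, 0.26] rows>= 4.2
```

Request:
jog_arm(
  commands=[
    {"delta_pos": [0.083, 0.067, 0.18], "rotation": [0, 0, 0.26], "claw": 0.09},
    {"delta_pos": [0.083, 0.067, 0.18], "rotation": [0, 0, 0.26], "claw": 0.09},
    {"delta_pos": [0.083, 0.067, 0.18], "rotation": [0, 0, 0.26], "claw": 0.09},
    {"delta_pos": [0.083, 0.067, 0.18], "rotation": [0, 0, 0.26], "claw": 0.09},
    {"delta_pos": [0.083, 0.067, 0.18], "rotation": [0, 0, 0.26], "claw": 0.09},
    {"delta_pos": [0.083, 0.067, 0.18], "rotation": [0, 0, 0.26], "claw": 0.09},
    {"delta_pos": [0.083, 0.067, 0.21], "rotation": [0, 0, 0.26], "claw": 0.09},
    {"delta_pos": [0.083, 0.067, 0.235], "rotation": [0, 0, 0.26], "claw": 0.09},
    {"delta_pos": [0.083, 0.067, 0.253], "rotation": [0, 0, 0.26], "claw": 0.09},
    {"delta_pos": [0.083, 0.067, 0.253], "rotation": [0, 0, 0.26], "claw": 0.09},
    {"delta_pos": [0.083, 0.067, 0.253], "rotation": [0, 0, 0.26], "claw": 0.09},
    {"delta_pos": [0.083, 0.067, 0.253], "rotation": [0, 0, 0.26], "claw": 0.03},
    {"delta_pos": [0.083, 0.067, 0.253], "rotation": [0, 0, 0.26], "claw": 0.03},
    {"delta_pos": [0.083, 0.067, 0.253], "rotation": [0, 0, 0.26], "claw": 0.03},
    {"delta_pos": [0.083, 0.067, 0.253], "rotation": [0, 0, 0.26], "claw": 0.03},
    {"delta_pos": [0.083, 0.067, 0.253], "rotation": [0, 0, 0.26], "claw": 0.03},
    {"delta_pos": [0.083, 0.067, 0.253], "rotation": [0, 0, 0.26], "claw": 0.03},
    {"delta_pos": [0.083, 0.067, 0.253], "rotation": [0, 0, 0.26], "claw": 0.03},
  ],
)

```text
clock: 4.0
position: [0.4426, -0.0176, 0.0273]
eef_rot: [179.9, -0.0, -14.9]
wrist_force: [-1.1, 0.2, 6.4]
finger_gap: 0.612
grip_force: 30.0
```

```bash
python3 -c "
from h import *
print(r.observe()['finger_gap']*91.2);go(.4428,-.0185,.2,-15);go(.30,-.30,.25,0)"
```

```text
55.82869357722803
d [0.0005, 0.0009, -0.1727] w [0.001, -0.001, 0.002] rows>= 3.5
d [-0.065, 0.3098, -0.2225] w [0.001, -0.001, -0.26] rows>= 7.7
```

Request:
jog_arm(
  commands=[
    {"delta_pos": [0, 0, -0.05], "rotation": [0, 0, 0], "claw": 0.03},
    {"delta_pos": [0, 0, -0.1], "rotation": [0, 0, 0], "claw": 0.03},
    {"delta_pos": [0, 0, -0.15], "rotation": [0, 0, 0], "claw": 0.03},
    {"delta_pos": [-0.065, 0.31, -0.223], "rotation": [0, 0, -0.26], "claw": 0.03},
    {"delta_pos": [-0.065, 0.31, -0.223], "rotation": [0, 0, -0.26], "claw": 0.03},
    {"delta_pos": [-0.065, 0.31, -0.223], "rotation": [0, 0, -0.26], "claw": 0.03},
    {"delta_pos": [-0.065, 0.31, -0.223], "rotation": [0, 0, -0.26], "claw": 0.03},
    {"delta_pos": [-0.065, 0.31, -0.223], "rotation": [0, 0, -0.26], "claw": 0.03},
    {"delta_pos": [-0.065, 0.31, -0.223], "rotation": [0, 0, -0.26], "claw": 0.03},
    {"delta_pos": [-0.065, 0.31, -0.223], "rotation": [0, 0, -0.26], "claw": 0.03},
    {"delta_pos": [-0.065, 0.31, -0.223], "rotation": [0, 0, -0.26], "claw": 0.03},
    {"delta_pos": [-0.065, 0.31, -0.223], "rotation": [0, 0, -0.26], "claw": 0.03},
    {"delta_pos": [-0.065, 0.31, -0.223], "rotation": [0, 0, -0.26], "claw": 0.03},
    {"delta_pos": [-0.065, 0.31, -0.223], "rotation": [0, 0, -0.26], "claw": 0.03},
    {"delta_pos": [-0.065, 0.31, -0.223], "rotation": [0, 0, -0.26], "claw": 0.03},
  ],
)

```text
clock: 5.5
position: [0.3003, -0.2992, 0.25]
eef_rot: [180.0, 0.0, 0.1]
wrist_force: [-0.4, 0.3, -0.3]
finger_gap: 0.611
grip_force: 30.0
```

```bash
python3 - <<'E'
from h import *
im=snap('wrist','pics/w2.png');np.save('w2.npy',im,allow_pickle=True);print(tool()[0],im['xyz'],r.observe()['finger_gap'])
s=snap('side','pics/s2.png');np.save('s2.npy',s,allow_pickle=True)
s=snap('scene','pics/c2.png');np.save('c2.npy',s,allow_pickle=True)
E
```

```text
[ 0.30027095 -0.29935658  0.25009368] [ 0.3837078  -0.29870368  0.39998695] 0.6092453385169252
```

View pics/w2.png

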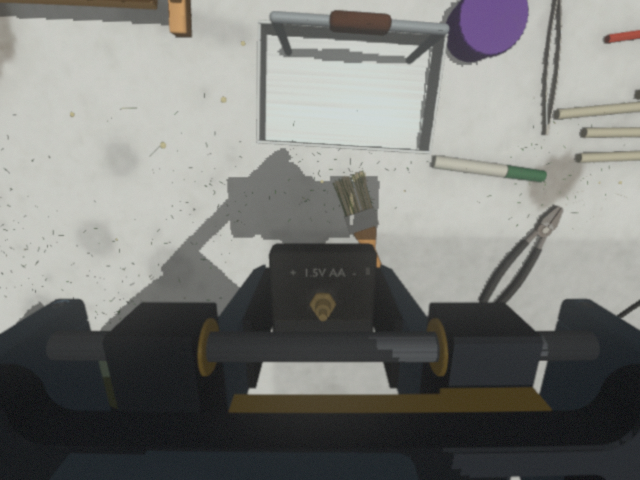

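```bash
python3 - <<'E'
from h import *
np.set_printoptions(precision=4,suppress=True)
im=np.load('w2.npy',allow_pickle=True).item()
print(onz(im,[[258,141],[429,151],[447,33],[262,22]],.042))
print('bar',onz(im,[[272,17],[448,29],[360,22]],.112))
p=cv2.imread('pics/w2.png')[0:170,220:480]; s=cv2.imread('pics/s2.png')[150:290,310:450]
o=np.zeros((560,800,3),np.uint8); o[:340,:520]=cv2.resize(p,(520,340));s=cv2.resize(s,(560,560)); o[:, :]=np.hstack([cv2.resize(p,(240,157)) if 0 else np.zeros((560,240,3),np.uint8),s])
cv2.imwrite('pics/crop2.png',cv2.resize(cv2.imread('pics/w2.png')[0:170,220:480],(780,510),interpolation=cv2.INTER_CUBIC))
cv2.imwrite('pics/crop2s.png',s)
E
```

```text
[[ 0.3801 -0.233   0.042 ]
 [ 0.3705 -0.4092  0.042 ]
 [ 0.4794 -0.417   0.042 ]
 [ 0.4879 -0.2422  0.042 ]]
bar [[ 0.4708 -0.2609  0.112 ]
 [ 0.4634 -0.3943  0.112 ]
 [ 0.4675 -0.3272  0.112 ]]
```

View pics/crop2s.png

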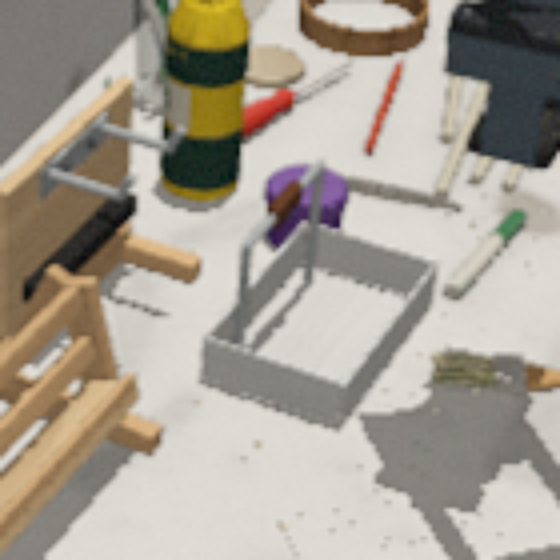

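Wrist view: tray rim corners at (258,141), (429,151), (447,33), (262,22), grip at (360,22). In the side crop the grip is at (381,202) full-frame.

```bash
python3 - <<'E'
from h import *
im=np.load('w2.npy',allow_pickle=True).item();s=np.load('s2.npy',allow_pickle=True).item()
print(tri(im,[360,22],s,[381.2,202]),tri(im,[258,141],s,[395.5,247]),tri(im,[262,22],s,[361.2,236.2]))
go(.4052,-.363,.10,-3.5);go(.4052,-.363,.032,-3.5)
E
```

```text
(array([ 0.46815279, -0.32821992,  0.10356608]), np.float64(0.0035842856657173224)) (array([ 0.38000838, -0.23151072,  0.03380177]), np.float64(4.865600411536732e-05)) (array([ 0.48981691, -0.2404997 ,  0.02944152]), np.float64(0.0033674328684398193))
d [0.1049, 0.0633, 0.1503] w [0.001, -0.0, 0.062] rows>= 3.9
d [0.1049, 0.0632, 0.2183] w [0.001, -0.0, 0.062] rows>= 5.0
```

Request:
jog_arm(
  commands=[
    {"delta_pos": [0.105, 0.063, 0.1], "rotation": [0, 0, 0.062], "claw": 0.03},
    {"delta_pos": [0.105, 0.063, 0.1], "rotation": [0, 0, 0.062], "claw": 0.03},
    {"delta_pos": [0.105, 0.063, 0.1], "rotation": [0, 0, 0.062], "claw": 0.03},
    {"delta_pos": [0.105, 0.063, 0.1], "rotation": [0, 0, 0.062], "claw": 0.03},
    {"delta_pos": [0.105, 0.063, 0.1], "rotation": [0, 0, 0.062], "claw": 0.03},
    {"delta_pos": [0.105, 0.063, 0.13], "rotation": [0, 0, 0.062], "claw": 0.03},
    {"delta_pos": [0.105, 0.063, 0.16], "rotation": [0, 0, 0.062], "claw": 0.03},
    {"delta_pos": [0.105, 0.063, 0.19], "rotation": [0, 0, 0.062], "claw": 0.03},
    {"delta_pos": [0.105, 0.063, 0.21], "rotation": [0, 0, 0.062], "claw": 0.03},
    {"delta_pos": [0.105, 0.063, 0.218], "rotation": [0, 0, 0.062], "claw": 0.03},
    {"delta_pos": [0.105, 0.063, 0.218], "rotation": [0, 0, 0.062], "claw": 0.03},
    {"delta_pos": [0.105, 0.063, 0.218], "rotation": [0, 0, 0.062], "claw": 0.03},
  ],
)

```text
clock: 6.85
position: [0.4054, -0.364, 0.034]
eef_rot: [179.8, -0.1, -3.6]
wrist_force: [-0.8, 0.0, 0.5]
finger_gap: 0.61
grip_force: 30.0
```

Request:
jog_arm(
  commands=[
    {"delta_pos": [0, 0, 0], "rotation": [0, 0, 0], "claw": 0.063},
    {"delta_pos": [0, 0, 0], "rotation": [0, 0, 0], "claw": 0.063},
    {"delta_pos": [0, 0, 0], "rotation": [0, 0, 0], "claw": 0.063},
    {"delta_pos": [0, 0, 0], "rotation": [0, 0, 0], "claw": 0.063},
    {"delta_pos": [0, 0, 0], "rotation": [0, 0, 0], "claw": 0.063},
    {"delta_pos": [0, 0, -0.03], "rotation": [0, 0, 0], "claw": 0.063},
    {"delta_pos": [0, 0, -0.06], "rotation": [0, 0, 0], "claw": 0.063},
    {"delta_pos": [0, 0, -0.1], "rotation": [0, 0, 0], "claw": 0.063},
    {"delta_pos": [0, 0, -0.15], "rotation": [0, 0, 0], "claw": 0.09},
    {"delta_pos": [-0.1, -0.1, -0.2], "rotation": [0, 0, 0], "claw": 0.09},
    {"delta_pos": [-0.1, -0.1, -0.2], "rotation": [0, 0, 0], "claw": 0.09},
    {"delta_pos": [-0.1, -0.1, -0.2], "rotation": [0, 0, 0], "claw": 0.09},
    {"delta_pos": [-0.1, -0.1, -0.2], "rotation": [0, 0, 0], "claw": 0.09},
  ],
)

```text
clock: 8.15
position: [0.3082, -0.2539, 0.2341]
eef_rot: [179.9, -0.1, -3.5]
wrist_force: [-0.0, -0.4, 0.4]
finger_gap: 0.989
grip_force: 0.0
```

```bash
python3 - <<'E'
from h import *
im=snap('wrist','pics/w3.png');np.save('w3.npy',im,allow_pickle=True);print(tool()[0])
go(.36,.08,.28,0)
E
```

```text
[ 0.31023806 -0.25601164  0.23360577]
d [0.0291, -0.3383, -0.0473] w [0.003, -0.003, -0.062] rows>= 6.9
```

View pics/w3.png

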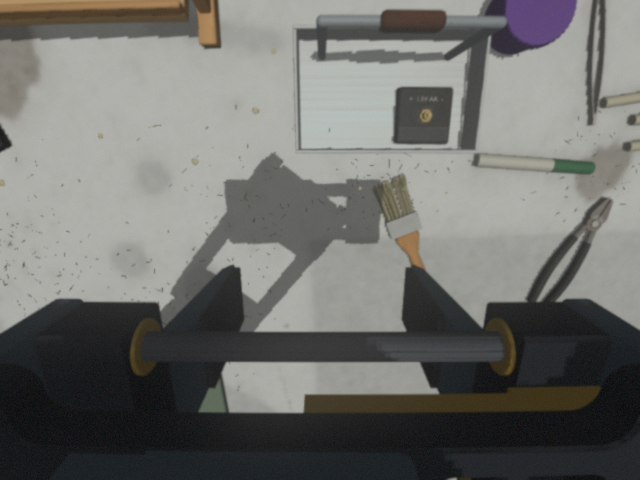

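Movement B lies in the tray at (425,115). Next is movement A.

Request:
jog_arm(
  commands=[
    {"delta_pos": [0.029, -0.338, -0.047], "rotation": [0, 0, -0.062], "claw": 0.09},
    {"delta_pos": [0.029, -0.338, -0.047], "rotation": [0, 0, -0.062], "claw": 0.09},
    {"delta_pos": [0.029, -0.338, -0.047], "rotation": [0, 0, -0.062], "claw": 0.09},
    {"delta_pos": [0.029, -0.338, -0.047], "rotation": [0, 0, -0.062], "claw": 0.09},
    {"delta_pos": [0.029, -0.338, -0.047], "rotation": [0, 0, -0.062], "claw": 0.09},
    {"delta_pos": [0.029, -0.338, -0.047], "rotation": [0, 0, -0.062], "claw": 0.09},
    {"delta_pos": [0.029, -0.338, -0.047], "rotation": [0, 0, -0.062], "claw": 0.09},
    {"delta_pos": [0.029, -0.338, -0.047], "rotation": [0, 0, -0.062], "claw": 0.09},
    {"delta_pos": [0.029, -0.338, -0.047], "rotation": [0, 0, -0.062], "claw": 0.09},
    {"delta_pos": [0.029, -0.338, -0.047], "rotation": [0, 0, -0.062], "claw": 0.09},
  ],
)

```text
clock: 9.2
position: [0.3615, 0.0775, 0.2783]
eef_rot: [179.9, 0.1, -0.1]
wrist_force: [0.4, -0.7, -0.1]
finger_gap: 0.989
grip_force: 0.0
```

```bash
python3 - <<'E'
from h import *
im=snap('wrist','pics/w4.png');np.save('w4.npy',im,allow_pickle=True);print(tool()[0])
u=proj(im,[.4236,.121,.016])[0];print(u)
b=[int(u[0]-55),int(u[1]-55),int(u[0]+55),int(u[1]+55)]
for t in (80,88): 
    a=dark(im,b,thr=t);print(a)
go(a[0][0],a[0][1],.10,a[2] if a[2]<45 else a[2]-90)
E
```

```text
[0.36137441 0.07722487 0.27839412]
[285.61189274 155.7549128 ]
(array([0.42360443, 0.1212696 ]), (55.14455032348633, 54.764530181884766), 18.214767456054688, array([285.71257485, 155.25748503]))
(array([0.42361163, 0.12082282]), (57.001129150390625, 55.70835494995117), 16.739599227905273, array([286.07058824, 155.32941176]))
d [0.0623, -0.0441, 0.1783] w [0.002, 0.001, -0.295] rows>= 3.9
```

Unmoved; grasp it (yaw ≈18°).

Request:
jog_arm(
  commands=[
    {"delta_pos": [0.062, -0.044, 0.178], "rotation": [0.002, 0.001, -0.31], "claw": 0.09},
    {"delta_pos": [0.062, -0.044, 0.178], "rotation": [0.002, 0.001, -0.31], "claw": 0.09},
    {"delta_pos": [0.062, -0.044, 0.178], "rotation": [0.002, 0.001, -0.31], "claw": 0.09},
    {"delta_pos": [0.062, -0.044, 0.178], "rotation": [0.002, 0.001, -0.31], "claw": 0.09},
    {"delta_pos": [0.062, -0.044, 0.178], "rotation": [0.002, 0.001, -0.31], "claw": 0.09},
    {"delta_pos": [0.062, -0.044, 0.178], "rotation": [0.002, 0.001, -0.31], "claw": 0.09},
    {"delta_pos": [0.062, -0.044, 0.21], "rotation": [0.002, 0.001, -0.31], "claw": 0.09},
    {"delta_pos": [0.062, -0.044, 0.235], "rotation": [0.002, 0.001, -0.31], "claw": 0.09},
    {"delta_pos": [0.062, -0.044, 0.251], "rotation": [0.002, 0.001, -0.31], "claw": 0.09},
    {"delta_pos": [0.062, -0.044, 0.251], "rotation": [0.002, 0.001, -0.31], "claw": 0.09},
    {"delta_pos": [0.062, -0.044, 0.251], "rotation": [0.002, 0.001, -0.31], "claw": 0.09},
    {"delta_pos": [0.062, -0.044, 0.251], "rotation": [0.002, 0.001, -0.31], "claw": 0.03},
    {"delta_pos": [0.062, -0.044, 0.251], "rotation": [0.002, 0.001, -0.31], "claw": 0.03},
    {"delta_pos": [0.062, -0.044, 0.251], "rotation": [0.002, 0.001, -0.31], "claw": 0.03},
    {"delta_pos": [0.062, -0.044, 0.251], "rotation": [0.002, 0.001, -0.31], "claw": 0.03},
    {"delta_pos": [0.062, -0.044, 0.251], "rotation": [0.002, 0.001, -0.31], "claw": 0.03},
    {"delta_pos": [0.062, -0.044, 0.251], "rotation": [0.002, 0.001, -0.31], "claw": 0.03},
    {"delta_pos": [0.062, -0.044, 0.251], "rotation": [0.002, 0.001, -0.31], "claw": 0.03},
  ],
)

```text
clock: 11.05
position: [0.4234, 0.1221, 0.0281]
eef_rot: [-180.0, -0.1, 17.8]
wrist_force: [-0.5, -0.4, 5.0]
finger_gap: 0.61
grip_force: 29.9
```

```bash
python3 -c "
from h import *
go(.30,-.28,.25,-3.5)"
```

```text
d [-0.2398, 0.3452, -0.2225] w [-0.001, -0.001, 0.371] rows>= 9.5
```

Request:
jog_arm(
  commands=[
    {"delta_pos": [0, 0, -0.05], "rotation": [0, 0, 0], "claw": 0.03},
    {"delta_pos": [0, 0, -0.1], "rotation": [0, 0, 0], "claw": 0.03},
    {"delta_pos": [0, 0, -0.15], "rotation": [0, 0, 0], "claw": 0.03},
    {"delta_pos": [-0.24, 0.345, -0.223], "rotation": [0, 0, 0.371], "claw": 0.03},
    {"delta_pos": [-0.24, 0.345, -0.223], "rotation": [0, 0, 0.371], "claw": 0.03},
    {"delta_pos": [-0.24, 0.345, -0.223], "rotation": [0, 0, 0.371], "claw": 0.03},
    {"delta_pos": [-0.24, 0.345, -0.223], "rotation": [0, 0, 0.371], "claw": 0.03},
    {"delta_pos": [-0.24, 0.345, -0.223], "rotation": [0, 0, 0.371], "claw": 0.03},
    {"delta_pos": [-0.24, 0.345, -0.223], "rotation": [0, 0, 0.371], "claw": 0.03},
    {"delta_pos": [-0.24, 0.345, -0.223], "rotation": [0, 0, 0.371], "claw": 0.03},
    {"delta_pos": [-0.24, 0.345, -0.223], "rotation": [0, 0, 0.371], "claw": 0.03},
    {"delta_pos": [-0.24, 0.345, -0.223], "rotation": [0, 0, 0.371], "claw": 0.03},
    {"delta_pos": [-0.24, 0.345, -0.223], "rotation": [0, 0, 0.371], "claw": 0.03},
    {"delta_pos": [-0.24, 0.345, -0.223], "rotation": [0, 0, 0.371], "claw": 0.03},
    {"delta_pos": [-0.24, 0.345, -0.223], "rotation": [0, 0, 0.371], "claw": 0.03},
  ],
)

```text
clock: 12.55
position: [0.2996, -0.2787, 0.2498]
eef_rot: [-179.9, 0.0, -3.4]
wrist_force: [-0.1, 0.6, -1.2]
finger_gap: 0.61
grip_force: 29.9
```

```bash
python3 - <<'E'
from h import *
np.set_printoptions(precision=4,suppress=True)
im=snap('wrist','pics/w5.png');np.save('w5.npy',im,allow_pickle=True);print(tool()[0],r.observe()['finger_gap'])
print(proj(im,[[.3801,-.233,.042],[.3705,-.4092,.042],[.4675,-.3272,.112],[.4052,-.363,.019]]))
p=np.asarray(im['pixels']);u=proj(im,[.4052,-.363,.019])[0].astype(int)
print(dark(im,[u[0]-45,u[1]-45,u[0]+45,u[1]+45],z=.019,thr=88))
hsv=cv2.cvtColor(p,cv2.COLOR_RGB2HSV);h=proj(im,[.4675,-.3272,.112])[0].astype(int)
m=np.zeros(p.shape[:2],np.uint8);y0=max(h[1]-40,0);x0=h[0]-60
m[y0:h[1]+40,x0:x0+120]=((hsv[...,1]>90)&(hsv[...,0]<20))[y0:h[1]+40,x0:x0+120]
ys,xs=np.nonzero(m);print('grip px',xs.mean(),ys.mean(),onz(im,[[xs.mean(),ys.mean()]],.112))
go(.4099,-.2851,.10,-3.5);go(.4099,-.2851,.031,-3.5)
E
```

```text
[ 0.2998 -0.2786  0.2499] 0.6134633264698293
[[273.9236 143.3003]
 [445.9121 142.4526]
 [374.115   16.9966]
 [396.2766 110.9208]]
(array([ 0.4144, -0.3631]), (55.19294738769531, 36.630741119384766), 86.73729705810547, array([396.8571, 102.1429]))
grip px 377.34285714285716 12.185714285714285 [[ 0.4706 -0.3297  0.112 ]]
d [0.1103, 0.0003, 0.1499] w [-0.002, -0.0, 0.001] rows>= 3.7
d [0.1103, 0.0004, 0.2189] w [-0.002, -0.0, 0.001] rows>= 4.9
```

Request:
jog_arm(
  commands=[
    {"delta_pos": [0.11, 0, 0.1], "rotation": [0, 0, 0], "claw": 0.03},
    {"delta_pos": [0.11, 0, 0.1], "rotation": [0, 0, 0], "claw": 0.03},
    {"delta_pos": [0.11, 0, 0.1], "rotation": [0, 0, 0], "claw": 0.03},
    {"delta_pos": [0.11, 0, 0.1], "rotation": [0, 0, 0], "claw": 0.03},
    {"delta_pos": [0.11, 0, 0.1], "rotation": [0, 0, 0], "claw": 0.03},
    {"delta_pos": [0.11, 0, 0.13], "rotation": [0, 0, 0], "claw": 0.03},
    {"delta_pos": [0.11, 0, 0.16], "rotation": [0, 0, 0], "claw": 0.03},
    {"delta_pos": [0.11, 0, 0.19], "rotation": [0, 0, 0], "claw": 0.03},
    {"delta_pos": [0.11, 0, 0.21], "rotation": [0, 0, 0], "claw": 0.03},
    {"delta_pos": [0.11, 0, 0.218], "rotation": [0, 0, 0], "claw": 0.03},
    {"delta_pos": [0.11, 0, 0.218], "rotation": [0, 0, 0], "claw": 0.03},
    {"delta_pos": [0.11, 0, 0.218], "rotation": [0, 0, 0], "claw": 0.03},
  ],
)

```text
clock: 13.8
position: [0.4103, -0.2869, 0.034]
eef_rot: [180.0, -0.2, -3.5]
wrist_force: [-0.1, 0.4, -0.7]
finger_gap: 0.612
grip_force: 29.9
```

Request:
jog_arm(
  commands=[
    {"delta_pos": [0, 0, 0], "rotation": [0, 0, 0], "claw": 0.063},
    {"delta_pos": [0, 0, 0], "rotation": [0, 0, 0], "claw": 0.063},
    {"delta_pos": [0, 0, 0], "rotation": [0, 0, 0], "claw": 0.063},
    {"delta_pos": [0, 0, 0], "rotation": [0, 0, 0], "claw": 0.063},
    {"delta_pos": [0, 0, 0], "rotation": [0, 0, 0], "claw": 0.063},
    {"delta_pos": [0, 0, -0.03], "rotation": [0, 0, 0], "claw": 0.063},
    {"delta_pos": [0, 0, -0.06], "rotation": [0, 0, 0], "claw": 0.063},
    {"delta_pos": [0, 0, -0.1], "rotation": [0, 0, 0], "claw": 0.063},
    {"delta_pos": [0, 0, -0.15], "rotation": [0, 0, 0], "claw": 0.09},
    {"delta_pos": [-0.05, 0.03, -0.21], "rotation": [0, 0, 0], "claw": 0.09},
    {"delta_pos": [-0.05, 0.03, -0.21], "rotation": [0, 0, 0], "claw": 0.09},
    {"delta_pos": [-0.05, 0.03, -0.21], "rotation": [0, 0, 0], "claw": 0.09},
    {"delta_pos": [-0.05, 0.03, -0.21], "rotation": [0, 0, 0], "claw": 0.09},
    {"delta_pos": [-0.05, 0.03, -0.21], "rotation": [0, 0, 0], "claw": 0.09},
  ],
)

```text
clock: 15.2
position: [0.3577, -0.3126, 0.2408]
eef_rot: [-179.8, 0.1, -3.5]
wrist_force: [-0.0, -0.3, -0.3]
finger_gap: 0.99
grip_force: 0.0
```

```bash
python3 - <<'E'
from h import *
im=snap('wrist','pics/w6.png');np.save('w6.npy',im,allow_pickle=True);print(tool()[0])
E
```

```text
[ 0.35777819 -0.31257195  0.24066653]
```

View pics/w6.png

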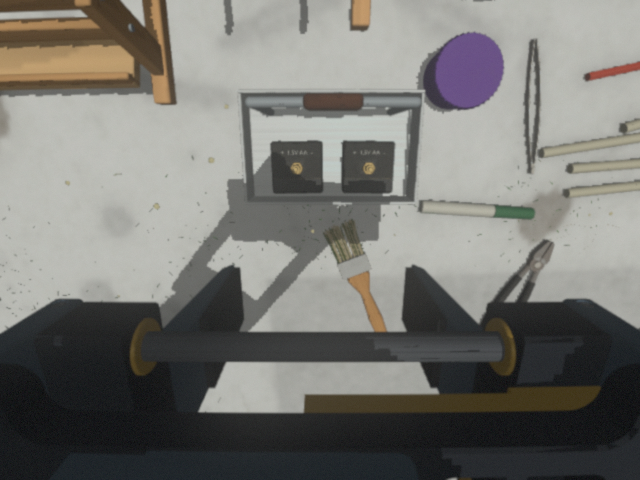

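Both movements lie in the tray, at (297,165) and (368,165). Next I measure the hook from two wrist positions.

```bash
python3 -c "
from h import *
go(.44,-.36,.29,-3.5);go(.44,-.24,.29,-3.5)"
```

```text
d [0.0849, 0.0422, -0.0496] w [-0.003, 0.002, 0.001] rows>= 2.1
d [0.0776, -0.0776, -0.0492] w [-0.003, 0.002, 0.001] rows>= 2.4
```

Request:
jog_arm(
  commands=[
    {"delta_pos": [0.085, 0.042, -0.05], "rotation": [0, 0, 0], "claw": 0.09},
    {"delta_pos": [0.085, 0.042, -0.05], "rotation": [0, 0, 0], "claw": 0.09},
    {"delta_pos": [0.085, 0.042, -0.05], "rotation": [0, 0, 0], "claw": 0.09},
    {"delta_pos": [0.085, 0.042, -0.05], "rotation": [0, 0, 0], "claw": 0.09},
    {"delta_pos": [0.085, 0.042, -0.05], "rotation": [0, 0, 0], "claw": 0.09},
    {"delta_pos": [0.085, 0.042, -0.05], "rotation": [0, 0, 0], "claw": 0.09},
  ],
)

```text
clock: 15.85
position: [0.4388, -0.3596, 0.2911]
eef_rot: [-179.8, 0.1, -3.5]
wrist_force: [-0.4, 0.6, 0.5]
finger_gap: 0.986
grip_force: 0.0
```

```bash
python3 - <<'E'
from h import *
im=snap('wrist','pics/w7.png');np.save('w7.npy',im,allow_pickle=True);print(tool()[0])
E
```

```text
[ 0.43889154 -0.35975381  0.29153221]
```

Request:
jog_arm(
  commands=[
    {"delta_pos": [-0.007, -0.12, 0], "rotation": [0, 0, 0], "claw": 0.09},
    {"delta_pos": [-0.007, -0.12, 0], "rotation": [0, 0, 0], "claw": 0.09},
    {"delta_pos": [-0.007, -0.12, 0], "rotation": [0, 0, 0], "claw": 0.09},
    {"delta_pos": [-0.007, -0.12, 0], "rotation": [0, 0, 0], "claw": 0.09},
    {"delta_pos": [-0.007, -0.12, 0], "rotation": [0, 0, 0], "claw": 0.09},
    {"delta_pos": [-0.007, -0.12, 0], "rotation": [0, 0, 0], "claw": 0.09},
    {"delta_pos": [-0.007, -0.12, 0], "rotation": [0, 0, 0], "claw": 0.09},
  ],
)

```text
clock: 16.6
position: [0.4402, -0.2415, 0.2923]
eef_rot: [-179.9, -0.0, -3.6]
wrist_force: [0.2, 0.6, -0.2]
finger_gap: 0.993
grip_force: 0.0
```

```bash
python3 - <<'E'
from h import *
im=snap('wrist','pics/w8.png');np.save('w8.npy',im,allow_pickle=True);print(tool()[0])
a=cv2.imread('pics/w7.png')[0:240,80:480];b=cv2.imread('pics/w8.png')[0:240,160:560]
cv2.imwrite('pics/m78.png',cv2.resize(np.vstack([a,b]),None,fx=1.25,fy=1.25,interpolation=cv2.INTER_CUBIC))
E
```

```text
[ 0.44024251 -0.24140472  0.29222097]
```

View pics/m78.png

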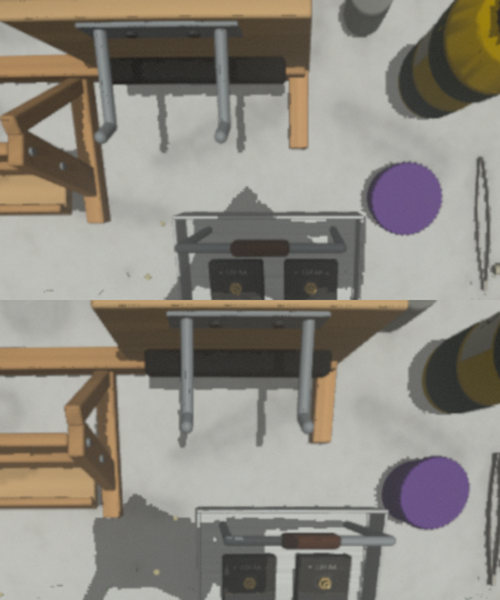

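Stacked crops (w7 above, w8 below): prong tips at (104,134), (221,135) and (187,427), (306,427). Prong roots are at (100,31), (220,31) and (187,320), (307,320), and the tray grip at (260,248) and (311,541).

```bash
python3 - <<'E'
from h import *
np.set_printoptions(precision=4,suppress=True)
a=np.load('w7.npy',allow_pickle=True).item();b=np.load('w8.npy',allow_pickle=True).item()
A=lambda p:[p[0]/1.25+80,p[1]/1.25]
B=lambda p:[p[0]/1.25+160,(p[1]-300)/1.25]
for n,p,q in [('tipL',(103,134),(187,427)),('tipR',(221,136),(306,427)),('baseL',(100,31),(187,320)),('baseR',(220,31),(307,320)),('grip',(260,248),(311,541)),('trayBL',(178,216),(198,509)),('trayBR',(363,215),(383,510)),('boardFrontTopR',(310,17),(408,306)),('foot',(104,222),(120,517)),('stretcher foot',(299,148),(322,442))]:
    print(n,*tri(a,A(p),b,B(q)))
E
```

```text
tipL [ 0.5524 -0.238   0.156 ] 0.0019359707919011225
tipR [ 0.5468 -0.3134  0.1564] 0.00019212347524509227
baseL [ 0.615  -0.2422  0.1439] 8.551031737176953e-05
baseR [ 0.6105 -0.3172  0.1421] 0.0009007154700761435
grip [ 0.4668 -0.327   0.1165] 0.0002807964202341616
trayBL [ 0.4885 -0.2392  0.0259] 0.0011297152135284977
trayBR [ 0.4775 -0.4194  0.0263] 0.0005487778863073415
boardFrontTopR [ 0.6101 -0.3736  0.1575] 0.0013375480529010404
foot [ 0.4859 -0.1606  0.0166] 0.000671070761715587
stretcher foot [ 0.5436 -0.3612  0.0172] 0.0002949068726020843
```

```bash
python3 -c "
from h import *
go(.4668,-.327,.20,86.5);go(.4668,-.327,.115,86.5)"
```

```text
d [0.0318, 0.0839, 0.0921] w [-0.0, -0.001, -1.572] rows>= 10.5
d [0.0318, 0.084, 0.1771] w [-0.0, -0.001, -1.572] rows>= 10.5
```

Request:
jog_arm(
  commands=[
    {"delta_pos": [0.032, 0.084, 0.09], "rotation": [0, -0.001, -1.572], "claw": 0.05},
    {"delta_pos": [0.032, 0.084, 0.09], "rotation": [0, -0.001, -1.572], "claw": 0.05},
    {"delta_pos": [0.032, 0.084, 0.09], "rotation": [0, -0.001, -1.572], "claw": 0.05},
    {"delta_pos": [0.032, 0.084, 0.09], "rotation": [0, -0.001, -1.572], "claw": 0.05},
    {"delta_pos": [0.032, 0.084, 0.09], "rotation": [0, -0.001, -1.572], "claw": 0.05},
    {"delta_pos": [0.032, 0.084, 0.09], "rotation": [0, -0.001, -1.572], "claw": 0.05},
    {"delta_pos": [0.032, 0.084, 0.09], "rotation": [0, -0.001, -1.572], "claw": 0.05},
    {"delta_pos": [0.032, 0.084, 0.09], "rotation": [0, -0.001, -1.572], "claw": 0.05},
    {"delta_pos": [0.032, 0.084, 0.09], "rotation": [0, -0.001, -1.572], "claw": 0.05},
    {"delta_pos": [0.032, 0.084, 0.09], "rotation": [0, -0.001, -1.572], "claw": 0.05},
    {"delta_pos": [0.032, 0.084, 0.09], "rotation": [0, -0.001, -1.572], "claw": 0.05},
    {"delta_pos": [0.032, 0.084, 0.09], "rotation": [0, -0.001, -1.572], "claw": 0.05},
    {"delta_pos": [0.032, 0.084, 0.09], "rotation": [0, -0.001, -1.572], "claw": 0.05},
    {"delta_pos": [0.032, 0.084, 0.09], "rotation": [0, -0.001, -1.572], "claw": 0.05},
  ],
)

```text
clock: 18.05
position: [0.4671, -0.3264, 0.2023]
eef_rot: [180.0, -0.0, 86.5]
wrist_force: [-0.2, 0.3, 0.4]
finger_gap: 0.545
grip_force: 0.0
```

```bash
python3 - <<'E'
from h import *
im=snap('wrist','pics/w9.png');np.save('w9.npy',im,allow_pickle=True);print(tool()[0])
p=np.asarray(im['pixels']);hsv=cv2.cvtColor(p,cv2.COLOR_RGB2HSV)
h=proj(im,[.4668,-.327,.117])[0].astype(int);print(h)
x0,y0=max(h[0]-60,0),max(h[1]-60,0);c=((hsv[...,1]>90)&(hsv[...,0]<20)&(hsv[...,2]>40))[y0:h[1]+60,x0:h[0]+60]
ys,xs=np.nonzero(c);print(len(xs),onz(im,[[xs.mean()+x0,ys.mean()+y0]],.119),xs.min()+x0,xs.max()+x0,ys.min()+y0,ys.max()+y0)
go(.4668,-.327,.115,86.5)
E
```

```text
[ 0.46713951 -0.32634306  0.20232104]
[322 255]
2 [[ 0.42296168 -0.32870194  0.119     ]] 263 264 262 263
d [-0.0007, -0.0003, 0.0873] w [0.0, -0.001, -0.0] rows>= 1.7
```

Request:
jog_arm(
  commands=[
    {"delta_pos": [0, 0, 0.03], "rotation": [0, 0, 0], "claw": 0.05},
    {"delta_pos": [0, 0, 0.05], "rotation": [0, 0, 0], "claw": 0.05},
    {"delta_pos": [0, 0, 0.07], "rotation": [0, 0, 0], "claw": 0.05},
    {"delta_pos": [0, 0, 0.087], "rotation": [0, 0, 0], "claw": 0.05},
    {"delta_pos": [0, 0, 0.087], "rotation": [0, 0, 0], "claw": 0.05},
    {"delta_pos": [0, 0, 0.087], "rotation": [0, 0, 0], "claw": 0.05},
    {"delta_pos": [0, 0, 0.087], "rotation": [0, 0, 0], "claw": 0.0},
    {"delta_pos": [0, 0, 0.087], "rotation": [0, 0, 0], "claw": 0.0},
    {"delta_pos": [0, 0, 0.087], "rotation": [0, 0, 0], "claw": 0.0},
    {"delta_pos": [0, 0, 0.087], "rotation": [0, 0, 0], "claw": 0.0},
    {"delta_pos": [0, 0, 0.087], "rotation": [0, 0, 0], "claw": 0.0},
    {"delta_pos": [0, 0, 0.087], "rotation": [0, 0, 0], "claw": 0.0},
    {"delta_pos": [0, 0, 0.087], "rotation": [0, 0, 0], "claw": 0.0},
    {"delta_pos": [0, 0, 0.087], "rotation": [0, 0, 0], "claw": 0.0},
  ],
)

```text
clock: 19.5
position: [0.4671, -0.3261, 0.1156]
eef_rot: [180.0, -0.0, 86.6]
wrist_force: [-1.9, 0.1, 3.0]
finger_gap: 0.129
grip_force: 30.0
```

```bash
python3 -c "
from h import *
print(r.observe()['finger_gap']*91.2)
go(.4668,-.327,.205,86.5);go(.50,-.2725,.205,86);go(.5755,-.277,.205,86)"
```

```text
11.745877573690294
d [-0.0009, -0.0002, -0.0894] w [0.0, -0.0, 0.001] rows>= 1.8
d [0.0555, 0.0296, -0.0893] w [0.0, -0.0, 0.01] rows>= 2.2
d [0.0556, 0.1053, -0.0893] w [0.0, -0.0, 0.01] rows>= 3.0
```

Request:
jog_arm(
  commands=[
    {"delta_pos": [0, 0, -0.01], "rotation": [0, 0, 0], "claw": 0.0},
    {"delta_pos": [0, 0, -0.025], "rotation": [0, 0, 0], "claw": 0.0},
    {"delta_pos": [0, 0, -0.045], "rotation": [0, 0, 0], "claw": 0.0},
    {"delta_pos": [0, 0, -0.065], "rotation": [0, 0, 0], "claw": 0.0},
    {"delta_pos": [0, 0, -0.08], "rotation": [0, 0, 0], "claw": 0.0},
    {"delta_pos": [0, 0, -0.09], "rotation": [0, 0, 0], "claw": 0.0},
    {"delta_pos": [0.015, 0.008, -0.09], "rotation": [0, 0, 0.005], "claw": 0.0},
    {"delta_pos": [0.035, 0.018, -0.09], "rotation": [0, 0, 0.01], "claw": 0.0},
    {"delta_pos": [0.05, 0.027, -0.09], "rotation": [0, 0, 0.01], "claw": 0.0},
    {"delta_pos": [0.055, 0.03, -0.09], "rotation": [0, 0, 0.01], "claw": 0.0},
    {"delta_pos": [0.055, 0.03, -0.09], "rotation": [0, 0, 0.01], "claw": 0.0},
  ],
)

```text
clock: 20.6
position: [0.5006, -0.2726, 0.2052]
eef_rot: [-180.0, -0.0, 86.1]
wrist_force: [-0.5, -0.6, -2.5]
finger_gap: 0.134
grip_force: 30.0
```

```bash
python3 - <<'E'
from h import *
s=snap('side');c=snap('wrist')
a=np.asarray(s['pixels'])[140:300,290:470][:,:,::-1];b=np.asarray(c['pixels'])[:,:,::-1]
cv2.imwrite('pics/m10.png',np.hstack([cv2.resize(a,(495,440)),cv2.resize(b,(305,440))]))
print(tool()[0],r.observe()['finger_gap'])
go(.5755,-.277,.205,86)
E
```

```text
[ 0.50009929 -0.2734623   0.20527481] 0.12455752860329493
d [0.0017, 0.0755, 0.0002] w [-0.0, -0.0, -0.0] rows>= 1.5
```

View pics/m10.png

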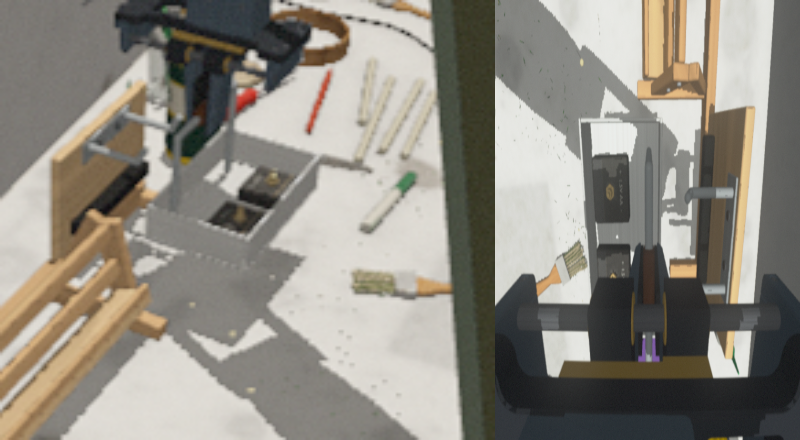

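The tray hangs level in the gripper with both movements in it, and the prongs are clear ahead of the bar. Moving in.

Request:
jog_arm(
  commands=[
    {"delta_pos": [0.001, 0.02, 0], "rotation": [0, 0, 0], "claw": 0.0},
    {"delta_pos": [0.001, 0.04, 0], "rotation": [0, 0, 0], "claw": 0.0},
    {"delta_pos": [0.002, 0.06, 0], "rotation": [0, 0, 0], "claw": 0.0},
    {"delta_pos": [0.002, 0.07, 0], "rotation": [0, 0, 0], "claw": 0.0},
    {"delta_pos": [0.002, 0.075, 0], "rotation": [0, 0, 0], "claw": 0.0},
    {"delta_pos": [0.002, 0.075, 0.01], "rotation": [0, 0, 0], "claw": 0.0},
    {"delta_pos": [0.002, 0.075, 0.02], "rotation": [0, 0, 0], "claw": 0.0},
    {"delta_pos": [0.002, 0.075, 0.03], "rotation": [0, 0, 0], "claw": 0.0},
    {"delta_pos": [0.002, 0.075, 0.037], "rotation": [0, 0, 0], "claw": 0.0},
    {"delta_pos": [0.002, 0.075, 0.043], "rotation": [0, 0, 0], "claw": 0.0},
    {"delta_pos": [0.002, 0.075, 0.046], "rotation": [0, 0, 0], "claw": 0.0},
    {"delta_pos": [0.002, 0.075, 0.046], "rotation": [0, 0, 0], "claw": 0.0},
    {"delta_pos": [0.002, 0.075, 0.046], "rotation": [0, 0, 0], "claw": 0.0},
  ],
)

```text
clock: 22.0
position: [0.5756, -0.2764, 0.1598]
eef_rot: [180.0, -0.0, 86.0]
wrist_force: [0.8, 0.2, -2.6]
finger_gap: 0.131
grip_force: 30.0
```

Request:
jog_arm(
  commands=[
    {"delta_pos": [0, 0, 0.002], "claw": 0.0, "rotation": [0, 0, 0]},
    {"delta_pos": [0, 0, 0.004], "claw": 0.0, "rotation": [0, 0, 0]},
    {"delta_pos": [0, 0, 0.005], "claw": 0.0, "rotation": [0, 0, 0]},
    {"delta_pos": [0, 0, 0.005], "claw": 0.0, "rotation": [0, 0, 0]},
    {"delta_pos": [0, 0, 0.005], "claw": 0.0, "rotation": [0, 0, 0]},
  ],
)

```text
clock: 22.5
position: [0.5754, -0.2763, 0.1545]
eef_rot: [180.0, -0.0, 86.0]
wrist_force: [0.3, -0.6, -2.0]
finger_gap: 0.131
grip_force: 30.0
```

Request:
jog_arm(
  commands=[
    {"delta_pos": [0, 0, 0.001], "claw": 0.0, "rotation": [0, 0, 0]},
    {"delta_pos": [0, 0, 0.002], "claw": 0.0, "rotation": [0, 0, 0]},
    {"delta_pos": [0, 0, 0.002], "claw": 0.0, "rotation": [0, 0, 0]},
    {"delta_pos": [0, 0, 0.002], "claw": 0.0, "rotation": [0, 0, 0]},
  ],
)

```text
clock: 22.9
position: [0.5756, -0.2764, 0.1533]
eef_rot: [179.9, -0.0, 86.0]
wrist_force: [-0.6, 0.8, 2.7]
finger_gap: 0.134
grip_force: 30.0
```

Request:
jog_arm(
  commands=[
    {"delta_pos": [0, 0, 0.001], "claw": 0.032, "rotation": [0, 0, 0]},
    {"delta_pos": [0, 0, 0.001], "claw": 0.032, "rotation": [0, 0, 0]},
    {"delta_pos": [0, 0, 0.001], "claw": 0.032, "rotation": [0, 0, 0]},
    {"delta_pos": [0, 0, 0.001], "claw": 0.032, "rotation": [0, 0, 0]},
    {"delta_pos": [0, 0, -0.01], "claw": 0.032, "rotation": [0, 0, 0]},
    {"delta_pos": [0, 0, -0.025], "claw": 0.032, "rotation": [0, 0, 0]},
    {"delta_pos": [0, 0, -0.05], "claw": 0.032, "rotation": [0, 0, 0]},
    {"delta_pos": [0, 0, -0.09], "claw": 0.032, "rotation": [0, 0, 0]},
    {"delta_pos": [0, 0, -0.13], "claw": 0.032, "rotation": [0, 0, 0]},
    {"delta_pos": [0, 0, -0.13], "claw": 0.032, "rotation": [0, 0, 0]},
  ],
)

```text
clock: 23.9
position: [0.5778, -0.2775, 0.2903]
eef_rot: [179.3, 0.3, 86.0]
wrist_force: [0.3, -0.4, 0.8]
finger_gap: 0.349
grip_force: 0.0
```

```bash
python3 - <<'E'
from h import *
s=snap('side');a=np.asarray(s['pixels'])[140:300,280:460][:,:,::-1]
cv2.imwrite('pics/m11.png',cv2.resize(a,(540,480)))
print(tool()[0],r.observe()['wrist_force'])
go(.36,.02,.30,86)
E
```

```text
[ 0.57667294 -0.27697963  0.28695084] [-0.18986778  0.07660067 -1.45080781]
d [0.2811, -0.2368, -0.0157] w [0.008, 0.003, -0.0] rows>= 7.4
```

View pics/m11.png

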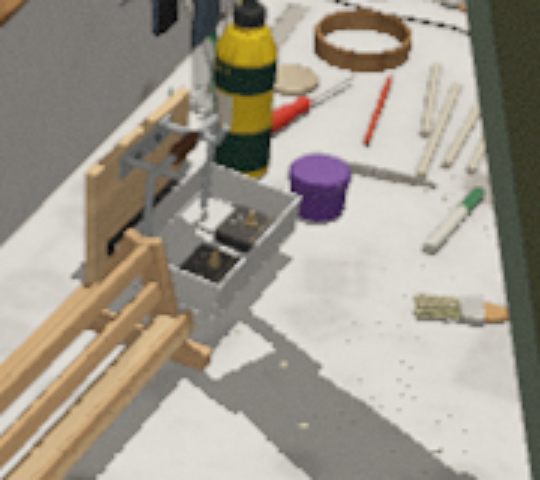

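The tray hangs on the hook with both movements inside. Now I measure the ledge and crate from two wrist positions.

```bash
python3 -c "
from h import *
go(.41,-.04,.30,-4)"
```

```text
d [0.2247, -0.1827, -0.0151] w [0.008, -0.004, 1.571] rows>= 10.5
```

Request:
jog_arm(
  commands=[
    {"delta_pos": [0.225, -0.183, -0.015], "rotation": [0, 0, 1.571], "claw": 0.05},
    {"delta_pos": [0.225, -0.183, -0.015], "rotation": [0, 0, 1.571], "claw": 0.05},
    {"delta_pos": [0.225, -0.183, -0.015], "rotation": [0, 0, 1.571], "claw": 0.05},
    {"delta_pos": [0.225, -0.183, -0.015], "rotation": [0, 0, 1.571], "claw": 0.05},
    {"delta_pos": [0.225, -0.183, -0.015], "rotation": [0, 0, 1.571], "claw": 0.05},
    {"delta_pos": [0.225, -0.183, -0.015], "rotation": [0, 0, 1.571], "claw": 0.05},
    {"delta_pos": [0.225, -0.183, -0.015], "rotation": [0, 0, 1.571], "claw": 0.05},
    {"delta_pos": [0.225, -0.183, -0.015], "rotation": [0, 0, 1.571], "claw": 0.05},
    {"delta_pos": [0.225, -0.183, -0.015], "rotation": [0, 0, 1.571], "claw": 0.05},
    {"delta_pos": [0.225, -0.183, -0.015], "rotation": [0, 0, 1.571], "claw": 0.05},
    {"delta_pos": [0.225, -0.183, -0.015], "rotation": [0, 0, 1.571], "claw": 0.05},
    {"delta_pos": [0.225, -0.183, -0.015], "rotation": [0, 0, 1.571], "claw": 0.05},
    {"delta_pos": [0.225, -0.183, -0.015], "rotation": [0, 0, 1.571], "claw": 0.05},
    {"delta_pos": [0.225, -0.183, -0.015], "rotation": [0, 0, 1.571], "claw": 0.05},
  ],
)

```text
clock: 25.35
position: [0.4084, -0.0391, 0.2973]
eef_rot: [-180.0, 0.0, -4.0]
wrist_force: [0.1, 0.3, -0.1]
finger_gap: 0.549
grip_force: 0.0
```

```bash
python3 - <<'E'
from h import *
im=snap('wrist','pics/w12.png');np.save('w12.npy',im,allow_pickle=True);print(tool()[0])
go(.41,.12,.30,-4)
E
```

```text
[ 0.40842704 -0.03906658  0.29736467]
d [-0.0095, -0.1588, -0.0025] w [-0.001, 0.0, 0.0] rows>= 3.2
```

Request:
jog_arm(
  commands=[
    {"delta_pos": [-0.011, -0.16, 0], "rotation": [0, 0, 0], "claw": 0.05},
    {"delta_pos": [-0.011, -0.16, 0], "rotation": [0, 0, 0], "claw": 0.05},
    {"delta_pos": [-0.011, -0.16, 0], "rotation": [0, 0, 0], "claw": 0.05},
    {"delta_pos": [-0.011, -0.16, 0], "rotation": [0, 0, 0], "claw": 0.05},
    {"delta_pos": [-0.011, -0.16, 0], "rotation": [0, 0, 0], "claw": 0.05},
    {"delta_pos": [-0.011, -0.16, 0], "rotation": [0, 0, 0], "claw": 0.05},
  ],
)

```text
clock: 26.0
position: [0.4087, 0.1205, 0.2975]
eef_rot: [180.0, 0.0, -4.0]
wrist_force: [1.1, -0.5, 0.3]
finger_gap: 0.546
grip_force: 0.0
```

```bash
python3 - <<'E'
from h import *
im=snap('wrist','pics/w13.png');np.save('w13.npy',im,allow_pickle=True);print(tool()[0])
a=cv2.imread('pics/w12.png')[0:240];b=cv2.imread('pics/w13.png')[0:240]
cv2.imwrite('pics/m1213.png',cv2.resize(np.vstack([a,b]),(800,600),interpolation=cv2.INTER_CUBIC))
E
```

```text
[0.40879262 0.12009645 0.29755153]
```

View pics/m1213.png

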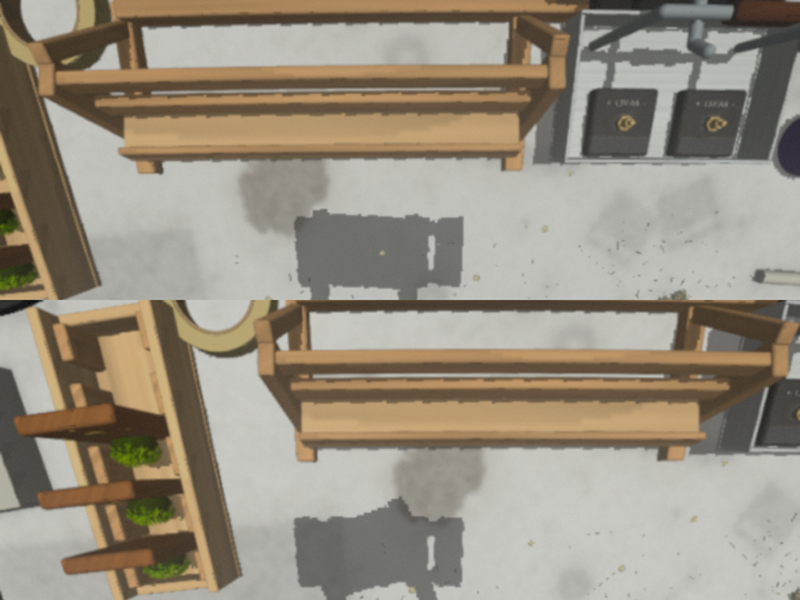

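Stacked w12/w13: the lip's upper back edge runs (121,148) to (522,146) and (299,432) to (704,433). The top rail's front lower edge runs (53,96) to (550,90) and (272,374) to (775,373). Three faces are in slots 1–3 from the robot side, with the farthest slot empty.

```bash
python3 - <<'E'
from h import *
np.set_printoptions(precision=4,suppress=True)
a=np.load('w12.npy',allow_pickle=True).item();b=np.load('w13.npy',allow_pickle=True).item()
A=lambda p:[p[0]/1.25,p[1]/1.25]
B=lambda p:[p[0]/1.25,(p[1]-300)/1.25]
for n,p,q in [('lipL',(121,148),(299,432)),('lipR',(522,146),(704,433)),('lipLfront',(121,158),(299,441)),('lipRfront',(522,155),(704,441)),('railL',(53,96),(272,374)),('railR',(550,90),(775,373))]:
    print(n,*tri(a,A(p),b,B(q)))
o=np.array([.5435,.026,0]);
for yw in (-4,):
    M=R.from_euler('z',yw,degrees=True).as_matrix()
    for n,L in [('lipbacktop',[(-.0222+.0023,y,.05+.006+.0087) for y in (.175,-.175)]),('lip front top',[(-.029+.0023,y,.0578+.0087) for y in (.175,-.175)]),('corner',[(0,.17,.05),(0,-.17,.05)]),('railtop',[(.0194,.17,.1224),(.0194,-.17,.1224)])]:
        P=o+np.array(L)@M.T
        print(n,P,proj(a,P)*1.25,proj(b,P)*1.25+[0,300])
# faces: tops
s=snap('side','pics/s13.png')
E
```

```text
lipL [0.5307 0.2021 0.0591] 0.0011823204631691549
lipR [ 0.5065 -0.1489  0.0618] 0.001401604418134551
lipLfront [0.5227 0.2024 0.062 ] 0.0021426834521508886
lipRfront [ 0.4994 -0.1484  0.0637] 0.00219560444805279
railL [0.563  0.2008 0.1254] 0.0012080131665160357
railR [ 0.5406 -0.1506  0.1271] 0.002697654499005379
lipbacktop [[ 0.5359  0.202   0.0647]
 [ 0.5114 -0.1472  0.0647]] [[115.3822 140.7483]
 [520.9986 139.005 ]] [[296.8994 425.7456]
 [704.9619 427.6238]]
lip front top [[ 0.5291  0.2024  0.0665]
 [ 0.5047 -0.1467  0.0665]] [[115.4848 148.9221]
 [520.9533 147.273 ]] [[296.9435 434.0772]
 [704.8744 435.8428]]
corner [[ 0.5554  0.1956  0.05  ]
 [ 0.5316 -0.1436  0.05  ]] [[127.5184 117.9918]
 [512.5491 116.138 ]] [[305.1238 403.0418]
 [692.3892 405.0551]]
railtop [[ 0.5747  0.1942  0.1224]
 [ 0.551  -0.1449  0.1224]] [[ 59.9385  77.122 ]
 [540.193   73.4979]] [[280.2307 356.6418]
 [763.6355 360.837 ]]
```

Request:
jog_arm(
  commands=[
    {"delta_pos": [0.06, 0.09, 0], "rotation": [0, 0, 0], "claw": 0.05},
    {"delta_pos": [0.06, 0.09, 0], "rotation": [0, 0, 0], "claw": 0.05},
    {"delta_pos": [0.06, 0.09, 0], "rotation": [0, 0, 0], "claw": 0.05},
    {"delta_pos": [0.06, 0.09, 0], "rotation": [0, 0, 0], "claw": 0.05},
    {"delta_pos": [0.06, 0.09, 0], "rotation": [0, 0, 0], "claw": 0.05},
    {"delta_pos": [0.06, 0.09, 0], "rotation": [0, 0, 0], "claw": 0.05},
  ],
)

```text
clock: 26.7
position: [0.4616, 0.0279, 0.2977]
eef_rot: [-179.9, 0.0, -4.0]
wrist_force: [-0.4, 0.8, 0.6]
finger_gap: 0.547
grip_force: 0.0
```

```bash
python3 - <<'E'
from h import *
np.set_printoptions(precision=4,suppress=True)
im=snap('wrist','pics/w14.png');np.save('w14.npy',im,allow_pickle=True);print(tool()[0],im['xyz'],im['rotation'])
o=np.array([.5435,.026,0]);M=R.from_euler('z',-4,degrees=True).as_matrix()
crop=cv2.imread('pics/w14.png')[60:240,200:440]
g=cv2.resize(crop,(800,600),interpolation=cv2.INTER_CUBIC)
for L,col in [((-.0199,0,.0647),(0,0,255)),((-.0267,0,.0665),(255,0,0)),((0,0,.05),(0,255,0)),((.0194,0,.1224),(255,0,255))]:
    u=proj(im,o+M@np.array(L))[0];print(L,u)
    v=(u-[200,60])*800/240;cv2.line(g,(int(v[0])-40,int(v[1])),(int(v[0])+40,int(v[1])),col,2)
cv2.imwrite('pics/w14c.png',g)
E
```

```text
[0.4617 0.0281 0.2977] [0.5448 0.0222 0.4477] [-17.0781   0.0398 -94.0246]
(-0.0199, 0, 0.0647) [319.3692 157.4923]
(-0.0267, 0, 0.0665) [319.3723 163.867 ]
(0, 0, 0.05) [319.4388 138.7753]
(0.0194, 0, 0.1224) [318.65   117.0116]
```

View pics/w14c.png

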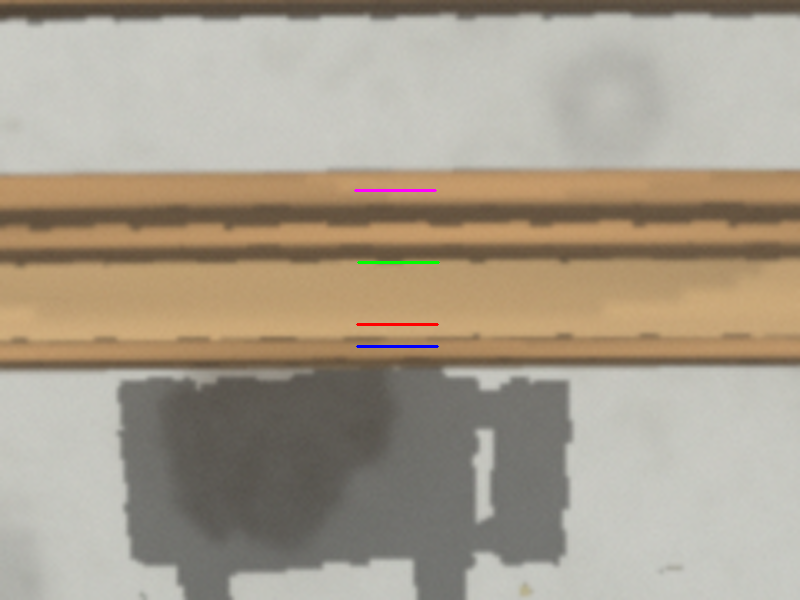

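The lip back edge sits at crop y≈338 against 324 predicted, and the top rail edge at 205 against 190. So the rack origin is about 5 mm nearer, at (.5387,.026) with yaw −4°. Next is a view above the crate.

```bash
python3 -c "
from h import *
go(.475,.29,.30,88)"
```

```text
d [-0.0048, -0.2622, -0.002] w [-0.001, -0.001, -1.605] rows>= 10.7
```

Request:
jog_arm(
  commands=[
    {"delta_pos": [-0.005, -0.262, -0.002], "rotation": [0, 0, -1.605], "claw": 0.03},
    {"delta_pos": [-0.005, -0.262, -0.002], "rotation": [0, 0, -1.605], "claw": 0.03},
    {"delta_pos": [-0.005, -0.262, -0.002], "rotation": [0, 0, -1.605], "claw": 0.03},
    {"delta_pos": [-0.005, -0.262, -0.002], "rotation": [0, 0, -1.605], "claw": 0.03},
    {"delta_pos": [-0.005, -0.262, -0.002], "rotation": [0, 0, -1.605], "claw": 0.03},
    {"delta_pos": [-0.005, -0.262, -0.002], "rotation": [0, 0, -1.605], "claw": 0.03},
    {"delta_pos": [-0.005, -0.262, -0.002], "rotation": [0, 0, -1.605], "claw": 0.03},
    {"delta_pos": [-0.005, -0.262, -0.002], "rotation": [0, 0, -1.605], "claw": 0.03},
    {"delta_pos": [-0.005, -0.262, -0.002], "rotation": [0, 0, -1.605], "claw": 0.03},
    {"delta_pos": [-0.005, -0.262, -0.002], "rotation": [0, 0, -1.605], "claw": 0.03},
    {"delta_pos": [-0.005, -0.262, -0.002], "rotation": [0, 0, -1.605], "claw": 0.03},
    {"delta_pos": [-0.005, -0.262, -0.002], "rotation": [0, 0, -1.605], "claw": 0.03},
    {"delta_pos": [-0.005, -0.262, -0.002], "rotation": [0, 0, -1.605], "claw": 0.03},
    {"delta_pos": [-0.005, -0.262, -0.002], "rotation": [0, 0, -1.605], "claw": 0.03},
  ],
)

```text
clock: 28.15
position: [0.4754, 0.2893, 0.2998]
eef_rot: [180.0, -0.0, 87.9]
wrist_force: [-0.3, 0.5, -1.0]
finger_gap: 0.328
grip_force: 0.0
```

```bash
python3 - <<'E'
from h import *
np.set_printoptions(precision=4,suppress=True)
im=snap('wrist','pics/w15.png');np.save('w15.npy',im,allow_pickle=True);print(tool()[0],im['xyz'],im['rotation'])
E
```

```text
[0.4755 0.2892 0.2998] [0.478  0.3733 0.4498] [-17.1054  -0.0642  -2.1456]
```

View pics/w15.png

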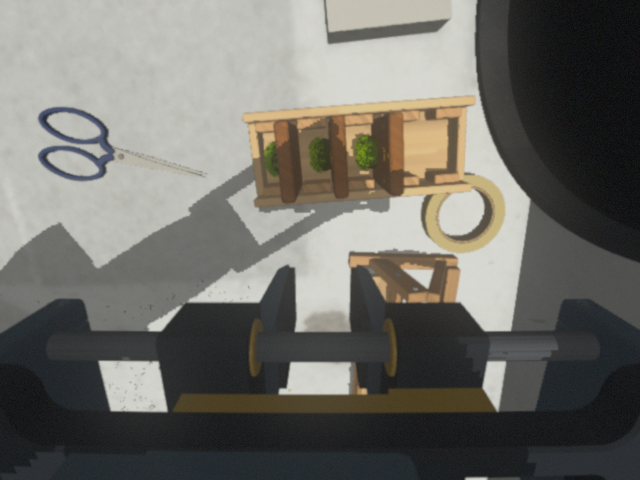

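Crate view: plates at columns about 288, 339 and 395 (rows 115–200), the far slot (about 440) empty, moss on the robot side.

```bash
python3 - <<'E'
from h import *
np.set_printoptions(precision=4,suppress=True)
im=np.load('w15.npy',allow_pickle=True).item();p=np.asarray(im['pixels']);hsv=cv2.cvtColor(p,cv2.COLOR_RGB2HSV)
print(hsv[150,265:425:4].tolist())
m=((hsv[...,0]<14)&(hsv[...,1]>120)&(hsv[...,2]<150)).astype(np.uint8)
m[:100]=0;m[225:]=0;m[:,:240]=0;m[:,430:]=0
m=cv2.morphologyEx(m,cv2.MORPH_OPEN,np.ones((5,5)))
for c in cv2.findContours(m,cv2.RETR_EXTERNAL,cv2.CHAIN_APPROX_NONE)[0]:
    if cv2.contourArea(c)<400: continue
    c=c[:,0,:]
    P=onz(im,c,.128)[:,:2]*1000; print(c.min(0),c.max(0),cv2.minAreaRect(P.astype(np.float32)),P.min(0),P.max(0))
for n,c in (('crate corners .064',[[245,116],[475,98],[476,187],[257,206]]),): print(n,onz(im,c,.064))
E
```

```text
[[33, 138, 129], [38, 154, 121], [39, 104, 81], [14, 105, 90], [14, 109, 96], [15, 111, 94], [14, 105, 85], [15, 91, 73], [14, 103, 72], [17, 92, 125], [17, 90, 124], [29, 120, 104], [36, 155, 89], [37, 149, 87], [33, 91, 59], [32, 89, 57], [25, 99, 62], [14, 119, 90], [15, 121, 93], [14, 123, 93], [15, 113, 102], [18, 104, 210], [18, 100, 143], [36, 174, 114], [37, 194, 142], [38, 177, 111], [38, 165, 105], [36, 136, 75], [32, 106, 72], [17, 96, 72], [17, 112, 89], [14, 129, 109], [13, 145, 156], [13, 144, 158], [14, 144, 150], [18, 102, 215], [19, 99, 218], [19, 97, 219], [19, 96, 218], [19, 95, 218]]
crate corners .064 [[0.3956 0.3985 0.064 ]
 [0.6435 0.408  0.064 ]
 [0.6533 0.3122 0.064 ]
 [0.3994 0.2993 0.064 ]]
```

```bash
python3 - <<'E'
from h import *
np.set_printoptions(precision=4,suppress=True)
im=np.load('w15.npy',allow_pickle=True).item();p=np.asarray(im['pixels']);hsv=cv2.cvtColor(p,cv2.COLOR_RGB2HSV)
m=((hsv[...,0]<17)&(hsv[...,1]>98)&(hsv[...,2]<170)).astype(np.uint8)
m[:108]=0;m[215:]=0;m[:,:262]=0;m[:,425:]=0
m=cv2.morphologyEx(m,cv2.MORPH_OPEN,np.ones((5,5)))
for c in cv2.findContours(m,cv2.RETR_EXTERNAL,cv2.CHAIN_APPROX_NONE)[0]:
    if cv2.contourArea(c)<300: continue
    c=c[:,0,:]
    P=onz(im,c,.128)[:,:2]*1000; print(c.min(0),c.max(0),cv2.minAreaRect(P.astype(np.float32)))
    for row in (130,150,170,185):
        s=c[c[:,1]==row];print(row,s[:,0].min(),s[:,0].max(),onz(im,[[s[:,0].min(),row],[s[:,0].max(),row]],.128)[:,:2].ravel())
E
```

```text
[274 121] [294 200] ((442.1181335449219, 352.4613342285156), (13.78274917602539, 73.0880355834961), 2.2426416873931885)
130 274 288 [0.4345 0.3812 0.4473 0.3807]
150 277 289 [0.4359 0.3634 0.447  0.363 ]
170 279 292 [0.4364 0.3451 0.4487 0.3446]
185 281 292 [0.4373 0.331  0.4478 0.3306]
[331 115] [348 196] ((493.1447448730469, 354.9371032714844), (14.298744201660156, 73.98413848876953), 2.194822311401367)
130 331 344 [0.4865 0.3792 0.4983 0.3788]
150 331 345 [0.4859 0.3615 0.4989 0.361 ]
170 333 346 [0.4873 0.3432 0.4995 0.3427]
185 334 348 [0.4878 0.3291 0.5012 0.3286]
[387 112] [403 192] ((545.3677368164062, 356.324951171875), (14.908446311950684, 73.12322235107422), 1.7052305936813354)
130 388 402 [0.5385 0.3774 0.5513 0.3769]
150 387 403 [0.5378 0.3596 0.5527 0.3591]
170 389 403 [0.54   0.3413 0.5533 0.3408]
185 390 403 [0.5413 0.3271 0.5537 0.3267]
```

```bash
python3 -c "
from h import *
go(.5454,.3563,.18,92);go(.5454,.3563,.115,92)"
```

```text
d [0.0695, 0.0674, 0.1198] w [0.0, -0.001, -0.072] rows>= 3.1
d [0.0695, 0.0673, 0.1848] w [0.0, -0.001, -0.072] rows>= 4.2
```

Request:
jog_arm(
  commands=[
    {"delta_pos": [0.07, 0.067, 0.0], "rotation": [0, 0, -0.072], "claw": 0.034},
    {"delta_pos": [0.07, 0.067, 0.05], "rotation": [0, 0, -0.072], "claw": 0.034},
    {"delta_pos": [0.07, 0.067, 0.1], "rotation": [0, 0, -0.072], "claw": 0.034},
    {"delta_pos": [0.07, 0.067, 0.12], "rotation": [0, 0, -0.072], "claw": 0.034},
    {"delta_pos": [0.07, 0.067, 0.12], "rotation": [0, 0, -0.072], "claw": 0.034},
    {"delta_pos": [0.07, 0.067, 0.14], "rotation": [0, 0, -0.072], "claw": 0.034},
    {"delta_pos": [0.07, 0.067, 0.16], "rotation": [0, 0, -0.072], "claw": 0.034},
    {"delta_pos": [0.07, 0.067, 0.175], "rotation": [0, 0, -0.072], "claw": 0.034},
    {"delta_pos": [0.07, 0.067, 0.184], "rotation": [0, 0, -0.072], "claw": 0.034},
    {"delta_pos": [0.07, 0.067, 0.184], "rotation": [0, 0, -0.072], "claw": 0.034},
    {"delta_pos": [0.07, 0.067, 0.184], "rotation": [0, 0, -0.072], "claw": 0.034},
    {"delta_pos": [0.07, 0.067, 0.184], "rotation": [0, 0, -0.072], "claw": 0.0},
    {"delta_pos": [0.07, 0.067, 0.184], "rotation": [0, 0, -0.072], "claw": 0.0},
    {"delta_pos": [0.07, 0.067, 0.184], "rotation": [0, 0, -0.072], "claw": 0.0},
    {"delta_pos": [0.07, 0.067, 0.184], "rotation": [0, 0, -0.072], "claw": 0.0},
    {"delta_pos": [0.07, 0.067, 0.184], "rotation": [0, 0, -0.072], "claw": 0.0},
    {"delta_pos": [0.07, 0.067, 0.184], "rotation": [0, 0, -0.072], "claw": 0.0},
  ],
)

```text
clock: 29.9
position: [0.5455, 0.3568, 0.1165]
eef_rot: [179.9, -0.1, 92.1]
wrist_force: [-0.2, -0.3, 4.5]
finger_gap: 0.148
grip_force: 30.0
```

```bash
cat >> h.py <<'E'
RO=np.array([.5387,.026,0]);RM=R.from_euler('z',-4,degrees=True).as_matrix()
def place(y,fwd,up,h=.044):
    # tcp for face seated at rack y, shifted fwd off rails and up the slope; h grasp point above mid
    u=np.array([np.sin(.2618),0,np.cos(.2618)]);n=np.array([-u[2],0,u[0]])
    P=np.array([0,y,.05])+u*(.06+h+.003+up)+n*(.007+fwd)
    return RO+RM@P
def gop(y,fwd,up,h=.044):
    P=place(y,fwd,up,h);print(P.round(4));go(*P,86,0,-165)
E
python3 -c "
from h import *
o=r.observe();print(o['finger_gap']*91.2)
p,_=tool();go(p[0],p[1],.24,92);gop(-.10,.0045,.10,.044)"
```

```text
13.486895167811415
d [0.0001, 0.0001, -0.1235] w [0.001, -0.001, 0.001] rows>= 2.5
[ 0.5741 -0.0767  0.2529]
d [-0.4342, 0.0131, -0.1369] w [0.263, 0.013, 0.105] rows>= 9.1
```

Request:
jog_arm(
  commands=[
    {"delta_pos": [0, 0, -0.025], "rotation": [0, 0, 0], "claw": 0.0},
    {"delta_pos": [0, 0, -0.06], "rotation": [0, 0, 0], "claw": 0.0},
    {"delta_pos": [0, 0, -0.1], "rotation": [0, 0, 0], "claw": 0.0},
    {"delta_pos": [0, 0, -0.14], "rotation": [0, 0, 0], "claw": 0.0},
    {"delta_pos": [0, 0, -0.175], "rotation": [0, 0, 0], "claw": 0.0},
    {"delta_pos": [0, 0, -0.175], "rotation": [0, 0, 0], "claw": 0.0},
    {"delta_pos": [-0.04, 0.001, -0.175], "rotation": [0.05, 0, 0.02], "claw": 0.0},
    {"delta_pos": [-0.08, 0.002, -0.175], "rotation": [0.1, 0, 0.04], "claw": 0.0},
    {"delta_pos": [-0.12, 0.003, -0.175], "rotation": [0.15, 0.01, 0.06], "claw": 0.0},
    {"delta_pos": [-0.16, 0.005, -0.175], "rotation": [0.2, 0.01, 0.08], "claw": 0.0},
    {"delta_pos": [-0.2, 0.006, -0.175], "rotation": [0.263, 0.013, 0.105], "claw": 0.0},
    {"delta_pos": [-0.24, 0.007, -0.175], "rotation": [0.263, 0.013, 0.105], "claw": 0.0},
    {"delta_pos": [-0.28, 0.008, -0.175], "rotation": [0.263, 0.013, 0.105], "claw": 0.0},
    {"delta_pos": [-0.32, 0.009, -0.175], "rotation": [0.263, 0.013, 0.105], "claw": 0.0},
    {"delta_pos": [-0.36, 0.011, -0.175], "rotation": [0.263, 0.013, 0.105], "claw": 0.0},
    {"delta_pos": [-0.4, 0.012, -0.175], "rotation": [0.263, 0.013, 0.105], "claw": 0.0},
    {"delta_pos": [-0.434, 0.013, -0.165], "rotation": [0.263, 0.013, 0.105], "claw": 0.0},
    {"delta_pos": [-0.434, 0.013, -0.15], "rotation": [0.263, 0.013, 0.105], "claw": 0.0},
    {"delta_pos": [-0.434, 0.013, -0.137], "rotation": [0.263, 0.013, 0.105], "claw": 0.0},
    {"delta_pos": [-0.434, 0.013, -0.137], "rotation": [0.263, 0.013, 0.105], "claw": 0.0},
  ],
)

```text
clock: 31.9
position: [0.5726, -0.0762, 0.2494]
eef_rot: [-164.6, -0.0, 86.0]
wrist_force: [-0.7, -1.1, -2.1]
finger_gap: 0.153
grip_force: 30.0
```

```bash
python3 - <<'E'
from h import *
o=r.observe();print(o['finger_gap']*91.2,o['position'],o['eef_rot'],o['wrist_force'])
for up in (.1,.03,.004,-.002): gop(-.10,.0045,up,.0455)
gop(-.10,0,0,.0455)
s=snap('side','pics/s16.png');cv2.imwrite('pics/s16c.png',cv2.resize(cv2.imread('pics/s16.png')[180:420,160:440],(700,600),interpolation=cv2.INTER_CUBIC))
E
```

```text
13.948757452201576 [ 0.57256475 -0.0762094   0.24944835] [-1.64580878e+02 -2.15306780e-02  8.60255293e+01] [-0.73084897 -1.14861796 -2.09571921]
[ 0.5745 -0.0767  0.2544]
d [-0.0004, 0.0006, -0.0053] w [-0.007, -0.0, 0.001] rows>= 0.1
[ 0.5564 -0.0755  0.1868]
d [-0.0004, 0.0011, 0.0647] w [-0.007, -0.0, 0.001] rows>= 1.3
[ 0.5497 -0.075   0.1616]
d [-0.0004, 0.0013, 0.0907] w [-0.007, -0.0, 0.001] rows>= 1.8
[ 0.5481 -0.0749  0.1558]
d [-0.0004, 0.0013, 0.0967] w [-0.007, -0.0, 0.001] rows>= 1.9
[ 0.553  -0.0752  0.1566]
d [-0.0004, 0.0058, 0.0947] w [-0.007, -0.0, 0.001] rows>= 1.9
```

View pics/s16c.png

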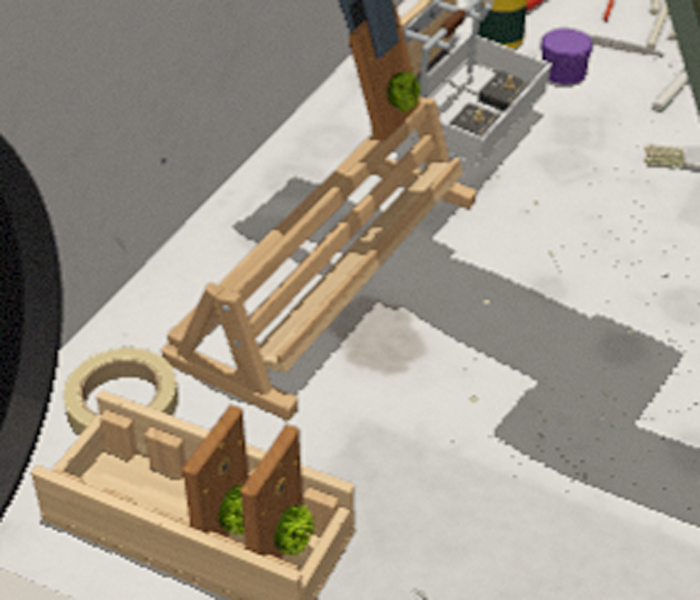

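Request:
jog_arm(
  commands=[
    {"delta_pos": [0, 0, 0.02], "rotation": [-0.005, 0, 0], "claw": 0.0},
    {"delta_pos": [0, 0, 0.04], "rotation": [-0.005, 0, 0], "claw": 0.0},
    {"delta_pos": [0, 0, 0.06], "rotation": [-0.005, 0, 0], "claw": 0.0},
    {"delta_pos": [0, 0, 0.075], "rotation": [-0.005, 0, 0], "claw": 0.0},
    {"delta_pos": [0, 0, 0.085], "rotation": [-0.005, 0, 0], "claw": 0.0},
    {"delta_pos": [0, 0, 0.085], "rotation": [-0.005, 0, 0], "claw": 0.0},
    {"delta_pos": [0, 0, 0.085], "rotation": [-0.005, 0, 0], "claw": 0.0},
  ],
)

```text
clock: 32.65
position: [0.5524, -0.0749, 0.1712]
eef_rot: [-165.3, 0.0, 86.1]
wrist_force: [0.4, 0.4, -2.0]
finger_gap: 0.154
grip_force: 30.0
```

```bash
python3 - <<'E'
from h import *
o=r.observe();print(o['position'],o['eef_rot'],o['wrist_force'])
gop(-.10,.0045,.0,.0455);gop(-.10,0,0,.0455)
E
```

```text
[ 0.55241997 -0.07486487  0.17119581] [-1.65296856e+02  2.91254665e-02  8.60567462e+01] [ 0.38122293  0.37593243 -2.00632461]
[ 0.5487 -0.0749  0.1578]
d [-0.0003, -0.0002, 0.0139] w [0.005, 0.001, 0.001] rows>= 0.3
[ 0.553  -0.0752  0.1566]
d [-0.0003, 0.0043, 0.014] w [0.005, 0.001, 0.001] rows>= 0.3
```

Request:
jog_arm(
  commands=[
    {"delta_pos": [0, 0, 0.004], "rotation": [0.003, 0, 0], "claw": 0.0},
    {"delta_pos": [0, 0, 0.008], "rotation": [0.003, 0, 0], "claw": 0.0},
    {"delta_pos": [0, 0, 0.011], "rotation": [0.003, 0, 0], "claw": 0.0},
    {"delta_pos": [0, 0, 0.011], "rotation": [0.003, 0, 0], "claw": 0.0},
    {"delta_pos": [0, 0, 0.011], "rotation": [0.003, 0, 0], "claw": 0.0},
  ],
)

```text
clock: 33.15
position: [0.549, -0.075, 0.1599]
eef_rot: [-165.0, 0.0, 86.0]
wrist_force: [-0.7, 0.0, -1.8]
finger_gap: 0.149
grip_force: 30.0
```

Request:
jog_arm(
  commands=[
    {"delta_pos": [0, 0, 0.001], "rotation": [0, 0, 0], "claw": 0.0},
    {"delta_pos": [0, 0, 0.002], "rotation": [0, 0, 0], "claw": 0.0},
    {"delta_pos": [0, 0, 0.002], "rotation": [0, 0, 0], "claw": 0.0},
    {"delta_pos": [0, 0, 0.002], "rotation": [0, 0, 0], "claw": 0.0},
  ],
)

```text
clock: 33.55
position: [0.5487, -0.075, 0.1583]
eef_rot: [-165.1, 0.0, 86.0]
wrist_force: [0.8, -0.6, 2.0]
finger_gap: 0.154
grip_force: 30.0
```

Request:
jog_arm(
  commands=[
    {"delta_pos": [0, 0.002, -0.0005], "rotation": [0, 0, 0], "claw": 0.0},
    {"delta_pos": [0, 0.004, -0.0005], "rotation": [0, 0, 0], "claw": 0.0},
    {"delta_pos": [0, 0.004, -0.0005], "rotation": [0, 0, 0], "claw": 0.0},
    {"delta_pos": [0, 0.004, -0.0005], "rotation": [0, 0, 0], "claw": 0.0},
  ],
)

```text
clock: 33.95
position: [0.5526, -0.0752, 0.1573]
eef_rot: [-165.0, 0.0, 86.0]
wrist_force: [0.1, -0.2, -0.7]
finger_gap: 0.151
grip_force: 30.0
```

Request:
jog_arm(
  commands=[
    {"delta_pos": [0, 0.001, 0], "rotation": [0, 0, 0], "claw": 0.0},
    {"delta_pos": [0, 0.002, 0], "rotation": [0, 0, 0], "claw": 0.0},
    {"delta_pos": [0, 0.002, 0], "rotation": [0, 0, 0], "claw": 0.0},
    {"delta_pos": [0, 0.002, 0], "rotation": [0, 0, 0], "claw": 0.0},
  ],
)

```text
clock: 34.35
position: [0.5545, -0.0754, 0.1568]
eef_rot: [-165.1, 0.0, 86.0]
wrist_force: [-0.2, 0.0, -1.0]
finger_gap: 0.15
grip_force: 30.0
```

Request:
jog_arm(
  commands=[
    {"delta_pos": [0, 0.001, 0], "rotation": [0, 0, 0], "claw": 0.0},
    {"delta_pos": [0, 0.002, 0], "rotation": [0, 0, 0], "claw": 0.0},
    {"delta_pos": [0, 0.002, 0], "rotation": [0, 0, 0], "claw": 0.0},
    {"delta_pos": [0, 0.002, 0], "rotation": [0, 0, 0], "claw": 0.0},
  ],
)

```text
clock: 34.75
position: [0.5551, -0.0754, 0.1566]
eef_rot: [-164.9, 0.0, 86.0]
wrist_force: [-5.5, 0.0, 4.2]
finger_gap: 0.149
grip_force: 30.0
```

Contact with the rails. Release and retreat along the slope.

Request:
jog_arm(
  commands=[
    {"delta_pos": [0, 0, 0], "rotation": [0, 0, 0], "claw": 0.03},
    {"delta_pos": [0, 0, 0], "rotation": [0, 0, 0], "claw": 0.03},
    {"delta_pos": [0, 0, 0], "rotation": [0, 0, 0], "claw": 0.03},
    {"delta_pos": [0, 0, 0], "rotation": [0, 0, 0], "claw": 0.03},
    {"delta_pos": [0, 0, -0.01], "rotation": [0, 0, 0], "claw": 0.03},
    {"delta_pos": [0, 0, -0.03], "rotation": [0, 0, 0], "claw": 0.03},
    {"delta_pos": [0, 0, -0.06], "rotation": [0, 0, 0], "claw": 0.03},
    {"delta_pos": [0, 0, -0.1], "rotation": [0, 0, 0], "claw": 0.03},
    {"delta_pos": [0, 0, -0.14], "rotation": [0, 0, 0], "claw": 0.03},
    {"delta_pos": [0, 0, -0.14], "rotation": [0, 0, 0], "claw": 0.03},
  ],
)

```text
clock: 35.75
position: [0.5955, -0.0783, 0.2977]
eef_rot: [-165.8, 0.1, 86.0]
wrist_force: [0.2, 1.0, 0.5]
finger_gap: 0.331
grip_force: 0.0
```

```bash
python3 - <<'E'
from h import *
s=snap('side','pics/s17.png');cv2.imwrite('pics/s17c.png',cv2.resize(cv2.imread('pics/s17.png')[180:420,160:440],(700,600),interpolation=cv2.INTER_CUBIC))
print(tool()[0]);go(.4931,.3549,.29,92);go(.4931,.3549,.115,92)
E
```

```text
[ 0.59410619 -0.0781054   0.29480463]
d [0.425, -0.1255, 0.0371] w [-0.253, -0.012, -0.104] rows>= 8.9
d [0.4251, -0.0816, 0.2065] w [-0.253, -0.012, -0.104] rows>= 9.6
```

View pics/s17c.png

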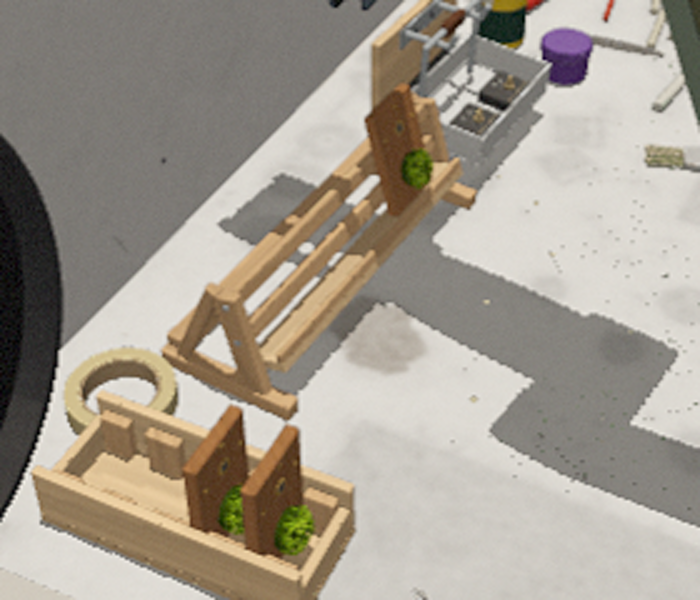

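The first face is seated, leaning on the rails. On to the second face; I'll check with numbers from here.

Request:
jog_arm(
  commands=[
    {"delta_pos": [0.425, -0.126, 0.037], "rotation": [-0.253, -0.012, -0.104], "claw": 0.034},
    {"delta_pos": [0.425, -0.126, 0.037], "rotation": [-0.253, -0.012, -0.104], "claw": 0.034},
    {"delta_pos": [0.425, -0.126, 0.037], "rotation": [-0.253, -0.012, -0.104], "claw": 0.034},
    {"delta_pos": [0.425, -0.126, 0.037], "rotation": [-0.253, -0.012, -0.104], "claw": 0.034},
    {"delta_pos": [0.425, -0.126, 0.037], "rotation": [-0.253, -0.012, -0.104], "claw": 0.034},
    {"delta_pos": [0.425, -0.126, 0.037], "rotation": [-0.253, -0.012, -0.104], "claw": 0.034},
    {"delta_pos": [0.425, -0.126, 0.037], "rotation": [-0.253, -0.012, -0.104], "claw": 0.034},
    {"delta_pos": [0.425, -0.126, 0.037], "rotation": [-0.253, -0.012, -0.104], "claw": 0.034},
    {"delta_pos": [0.425, -0.126, 0.037], "rotation": [-0.253, -0.012, -0.104], "claw": 0.034},
    {"delta_pos": [0.425, -0.126, 0.037], "rotation": [-0.253, -0.012, -0.104], "claw": 0.034},
    {"delta_pos": [0.425, -0.126, 0.037], "rotation": [-0.253, -0.012, -0.104], "claw": 0.034},
    {"delta_pos": [0.425, -0.126, 0.037], "rotation": [-0.253, -0.012, -0.104], "claw": 0.034},
    {"delta_pos": [0.425, -0.126, 0.037], "rotation": [-0.253, -0.012, -0.104], "claw": 0.034},
  ],
)

```text
clock: 37.1
position: [0.4913, 0.3537, 0.2881]
eef_rot: [-179.5, -0.1, 91.9]
wrist_force: [-0.7, -0.1, -0.7]
finger_gap: 0.373
grip_force: 0.0
```

```bash
python3 -c "
from h import *
go(.4931,.3549,.115,92)"
```

```text
d [0.001, 0.0033, 0.1731] w [-0.008, -0.001, -0.002] rows>= 3.5
```

Request:
jog_arm(
  commands=[
    {"delta_pos": [0.001, 0.003, 0.04], "rotation": [-0.007, 0, 0], "claw": 0.034},
    {"delta_pos": [0.001, 0.003, 0.08], "rotation": [-0.007, 0, 0], "claw": 0.034},
    {"delta_pos": [0.001, 0.003, 0.11], "rotation": [-0.007, 0, 0], "claw": 0.034},
    {"delta_pos": [0.001, 0.003, 0.13], "rotation": [-0.007, 0, 0], "claw": 0.034},
    {"delta_pos": [0.001, 0.003, 0.15], "rotation": [-0.007, 0, 0], "claw": 0.034},
    {"delta_pos": [0.001, 0.003, 0.165], "rotation": [-0.007, 0, 0], "claw": 0.034},
    {"delta_pos": [0.001, 0.003, 0.172], "rotation": [-0.007, 0, 0], "claw": 0.034},
    {"delta_pos": [0.001, 0.003, 0.172], "rotation": [-0.007, 0, 0], "claw": 0.034},
    {"delta_pos": [0.001, 0.003, 0.172], "rotation": [-0.007, 0, 0], "claw": 0.034},
    {"delta_pos": [0.001, 0.003, 0.172], "rotation": [-0.007, 0, 0], "claw": 0.0},
    {"delta_pos": [0.001, 0.003, 0.172], "rotation": [-0.007, 0, 0], "claw": 0.0},
    {"delta_pos": [0.001, 0.003, 0.172], "rotation": [-0.007, 0, 0], "claw": 0.0},
    {"delta_pos": [0.001, 0.003, 0.172], "rotation": [-0.007, 0, 0], "claw": 0.0},
    {"delta_pos": [0.001, 0.003, 0.172], "rotation": [-0.007, 0, 0], "claw": 0.0},
    {"delta_pos": [0.001, 0.003, 0.172], "rotation": [-0.007, 0, 0], "claw": 0.0},
  ],
)

```text
clock: 38.6
position: [0.4928, 0.3567, 0.1168]
eef_rot: [180.0, -0.1, 92.0]
wrist_force: [-0.5, -0.5, 4.3]
finger_gap: 0.155
grip_force: 30.0
```

```bash
sed -i 's/^RO=np.array(\[.5387/RO=np.array([.5400/' h.py; python3 -c "
from h import *
o=r.observe();print(o['finger_gap']*91.2,o['position']);h=o['position'][2]-.003-.068;print(h)
gop(0,.0045,.1,h)"
```

```text
14.16140116674061 [0.49276305 0.35668861 0.11682891]
0.045828909953812974
[0.5828 0.023  0.2547]
d [-0.3363, 0.0784, -0.1386] w [0.262, 0.012, 0.105] rows>= 7.4
```

Request:
jog_arm(
  commands=[
    {"delta_pos": [0, 0, -0.025], "rotation": [0, 0, 0], "claw": 0.0},
    {"delta_pos": [0, 0, -0.06], "rotation": [0, 0, 0], "claw": 0.0},
    {"delta_pos": [0, 0, -0.1], "rotation": [0, 0, 0], "claw": 0.0},
    {"delta_pos": [0, 0, -0.14], "rotation": [0, 0, 0], "claw": 0.0},
    {"delta_pos": [0, 0, -0.175], "rotation": [0, 0, 0], "claw": 0.0},
    {"delta_pos": [0, 0, -0.175], "rotation": [0, 0, 0], "claw": 0.0},
    {"delta_pos": [-0.04, 0.009, -0.175], "rotation": [0.05, 0, 0.02], "claw": 0.0},
    {"delta_pos": [-0.08, 0.018, -0.175], "rotation": [0.1, 0, 0.04], "claw": 0.0},
    {"delta_pos": [-0.12, 0.027, -0.175], "rotation": [0.15, 0.01, 0.06], "claw": 0.0},
    {"delta_pos": [-0.16, 0.036, -0.175], "rotation": [0.2, 0.01, 0.08], "claw": 0.0},
    {"delta_pos": [-0.2, 0.047, -0.175], "rotation": [0.262, 0.012, 0.105], "claw": 0.0},
    {"delta_pos": [-0.24, 0.056, -0.175], "rotation": [0.262, 0.012, 0.105], "claw": 0.0},
    {"delta_pos": [-0.28, 0.065, -0.175], "rotation": [0.262, 0.012, 0.105], "claw": 0.0},
    {"delta_pos": [-0.32, 0.075, -0.175], "rotation": [0.262, 0.012, 0.105], "claw": 0.0},
    {"delta_pos": [-0.336, 0.078, -0.165], "rotation": [0.262, 0.012, 0.105], "claw": 0.0},
    {"delta_pos": [-0.336, 0.078, -0.15], "rotation": [0.262, 0.012, 0.105], "claw": 0.0},
    {"delta_pos": [-0.336, 0.078, -0.139], "rotation": [0.262, 0.012, 0.105], "claw": 0.0},
    {"delta_pos": [-0.336, 0.078, -0.139], "rotation": [0.262, 0.012, 0.105], "claw": 0.0},
    {"delta_pos": [-0.336, 0.078, -0.139], "rotation": [0.262, 0.012, 0.105], "claw": 0.0},
  ],
)

```text
clock: 40.5
position: [0.582, 0.024, 0.2541]
eef_rot: [-164.9, 0.0, 86.0]
wrist_force: [-1.0, 0.5, -0.6]
finger_gap: 0.152
grip_force: 30.0
```

```bash
python3 -c "
from h import *
o=r.observe();print(o['finger_gap']*91.2,o['wrist_force'])
gop(0,.0045,.014,.0458);gop(0,.0045,.0,.0458)"
```

```text
13.892955887362199 [-1.04977286  0.46126804 -0.58761592]
[0.5606 0.0246 0.1716]
d [-0.0009, 0.0009, 0.0853] w [-0.002, 0.0, 0.0] rows>= 1.7
[0.557  0.0248 0.1581]
d [-0.0009, 0.001, 0.0993] w [-0.002, 0.0, 0.0] rows>= 2.0
```

Request:
jog_arm(
  commands=[
    {"delta_pos": [0, 0.001, 0.02], "rotation": [0, 0, 0], "claw": 0.0},
    {"delta_pos": [0, 0.001, 0.04], "rotation": [0, 0, 0], "claw": 0.0},
    {"delta_pos": [0, 0.001, 0.06], "rotation": [0, 0, 0], "claw": 0.0},
    {"delta_pos": [0, 0.001, 0.075], "rotation": [0, 0, 0], "claw": 0.0},
    {"delta_pos": [0, 0.001, 0.085], "rotation": [0, 0, 0], "claw": 0.0},
    {"delta_pos": [0, 0.001, 0.09], "rotation": [0, 0, 0], "claw": 0.0},
    {"delta_pos": [0, 0.001, 0.095], "rotation": [0, 0, 0], "claw": 0.0},
    {"delta_pos": [0, 0.001, 0.096], "rotation": [0, 0, 0], "claw": 0.0},
    {"delta_pos": [0, 0.001, 0.096], "rotation": [0, 0, 0], "claw": 0.0},
    {"delta_pos": [0, 0.001, 0.096], "rotation": [0, 0, 0], "claw": 0.0},
  ],
)

```text
clock: 41.5
position: [0.5588, 0.0248, 0.1621]
eef_rot: [-165.0, 0.0, 86.0]
wrist_force: [-0.2, -0.2, -1.4]
finger_gap: 0.152
grip_force: 30.0
```

Request:
jog_arm(
  commands=[
    {"delta_pos": [0, 0, 0.001], "rotation": [0, 0, 0], "claw": 0.0},
    {"delta_pos": [0, 0, 0.002], "rotation": [0, 0, 0], "claw": 0.0},
    {"delta_pos": [0, 0, 0.002], "rotation": [0, 0, 0], "claw": 0.0},
    {"delta_pos": [0, 0, 0.002], "rotation": [0, 0, 0], "claw": 0.0},
  ],
)

```text
clock: 41.9
position: [0.5579, 0.0249, 0.1597]
eef_rot: [-164.9, 0.0, 86.0]
wrist_force: [0.8, -0.4, -0.7]
finger_gap: 0.151
grip_force: 30.0
```

Request:
jog_arm(
  commands=[
    {"delta_pos": [0, 0, 0.001], "rotation": [0, 0, 0], "claw": 0.0},
    {"delta_pos": [0, 0, 0.002], "rotation": [0, 0, 0], "claw": 0.0},
    {"delta_pos": [0, 0, 0.002], "rotation": [0, 0, 0], "claw": 0.0},
    {"delta_pos": [0, 0, 0.002], "rotation": [0, 0, 0], "claw": 0.0},
  ],
)

```text
clock: 42.3
position: [0.5575, 0.0249, 0.158]
eef_rot: [-165.0, 0.0, 86.0]
wrist_force: [0.6, -0.7, 0.9]
finger_gap: 0.148
grip_force: 30.0
```

Request:
jog_arm(
  commands=[
    {"delta_pos": [0, 0.002, 0], "rotation": [0, 0, 0], "claw": 0.0},
    {"delta_pos": [0, 0.004, 0], "rotation": [0, 0, 0], "claw": 0.0},
    {"delta_pos": [0, 0.004, 0], "rotation": [0, 0, 0], "claw": 0.0},
    {"delta_pos": [0, 0.004, 0], "rotation": [0, 0, 0], "claw": 0.0},
  ],
)

```text
clock: 42.7
position: [0.5613, 0.0247, 0.157]
eef_rot: [-164.9, 0.0, 86.0]
wrist_force: [-0.4, 0.1, 5.0]
finger_gap: 0.149
grip_force: 30.0
```

Request:
jog_arm(
  commands=[
    {"delta_pos": [0, 0.001, 0], "rotation": [0, 0, 0], "claw": 0.0},
    {"delta_pos": [0, 0.002, 0], "rotation": [0, 0, 0], "claw": 0.0},
    {"delta_pos": [0, 0.002, 0], "rotation": [0, 0, 0], "claw": 0.0},
    {"delta_pos": [0, 0.002, 0], "rotation": [0, 0, 0], "claw": 0.0},
  ],
)

```text
clock: 43.1
position: [0.5617, 0.0246, 0.1569]
eef_rot: [-164.7, 0.0, 86.0]
wrist_force: [-5.0, 1.3, 7.9]
finger_gap: 0.15
grip_force: 30.0
```

Contact. Release and retreat.

Request:
jog_arm(
  commands=[
    {"delta_pos": [0, 0, 0], "rotation": [0, 0, 0], "claw": 0.03},
    {"delta_pos": [0, 0, 0], "rotation": [0, 0, 0], "claw": 0.03},
    {"delta_pos": [0, 0, 0], "rotation": [0, 0, 0], "claw": 0.03},
    {"delta_pos": [0, 0, 0], "rotation": [0, 0, 0], "claw": 0.03},
    {"delta_pos": [0, 0, -0.01], "rotation": [0, 0, 0], "claw": 0.03},
    {"delta_pos": [0, 0, -0.03], "rotation": [0, 0, 0], "claw": 0.03},
    {"delta_pos": [0, 0, -0.06], "rotation": [0, 0, 0], "claw": 0.03},
    {"delta_pos": [0, 0, -0.1], "rotation": [0, 0, 0], "claw": 0.03},
    {"delta_pos": [0, 0, -0.14], "rotation": [0, 0, 0], "claw": 0.03},
    {"delta_pos": [0, 0, -0.14], "rotation": [0, 0, 0], "claw": 0.03},
    {"delta_pos": [0, 0, -0.14], "rotation": [0, 0, 0], "claw": 0.03},
  ],
)

```text
clock: 44.2
position: [0.6, 0.0219, 0.2924]
eef_rot: [-165.1, 0.0, 86.0]
wrist_force: [-0.1, 0.3, -0.2]
finger_gap: 0.331
grip_force: 0.0
```

```bash
python3 -c "
from h import *
go(.4421,.354,.29,92)"
```

```text
d [0.3201, -0.1742, 0.0489] w [-0.26, -0.014, -0.105] rows>= 7.4
```

Request:
jog_arm(
  commands=[
    {"delta_pos": [0.32, -0.174, 0.049], "rotation": [-0.26, -0.014, -0.105], "claw": 0.034},
    {"delta_pos": [0.32, -0.174, 0.049], "rotation": [-0.26, -0.014, -0.105], "claw": 0.034},
    {"delta_pos": [0.32, -0.174, 0.049], "rotation": [-0.26, -0.014, -0.105], "claw": 0.034},
    {"delta_pos": [0.32, -0.174, 0.049], "rotation": [-0.26, -0.014, -0.105], "claw": 0.034},
    {"delta_pos": [0.32, -0.174, 0.049], "rotation": [-0.26, -0.014, -0.105], "claw": 0.034},
    {"delta_pos": [0.32, -0.174, 0.049], "rotation": [-0.26, -0.014, -0.105], "claw": 0.034},
    {"delta_pos": [0.32, -0.174, 0.049], "rotation": [-0.26, -0.014, -0.105], "claw": 0.034},
    {"delta_pos": [0.32, -0.174, 0.049], "rotation": [-0.26, -0.014, -0.105], "claw": 0.034},
    {"delta_pos": [0.32, -0.174, 0.049], "rotation": [-0.26, -0.014, -0.105], "claw": 0.034},
    {"delta_pos": [0.32, -0.174, 0.049], "rotation": [-0.26, -0.014, -0.105], "claw": 0.034},
    {"delta_pos": [0.32, -0.174, 0.049], "rotation": [-0.26, -0.014, -0.105], "claw": 0.034},
    {"delta_pos": [0.32, -0.174, 0.049], "rotation": [-0.26, -0.014, -0.105], "claw": 0.034},
  ],
)

```text
clock: 45.4
position: [0.4422, 0.3527, 0.289]
eef_rot: [-179.8, 0.0, 91.9]
wrist_force: [-1.1, 0.2, -0.1]
finger_gap: 0.369
grip_force: 0.0
```

```bash
python3 -c "
from h import *
go(.4421,.354,.115,92)"
```

```text
d [0.0015, 0.0005, 0.174] w [-0.003, 0.001, -0.002] rows>= 3.5
```

Request:
jog_arm(
  commands=[
    {"delta_pos": [0.001, 0, 0.04], "rotation": [-0.003, 0, 0], "claw": 0.034},
    {"delta_pos": [0.001, 0, 0.08], "rotation": [-0.003, 0, 0], "claw": 0.034},
    {"delta_pos": [0.001, 0, 0.11], "rotation": [-0.003, 0, 0], "claw": 0.034},
    {"delta_pos": [0.001, 0, 0.13], "rotation": [-0.003, 0, 0], "claw": 0.034},
    {"delta_pos": [0.001, 0, 0.15], "rotation": [-0.003, 0, 0], "claw": 0.034},
    {"delta_pos": [0.001, 0, 0.165], "rotation": [-0.003, 0, 0], "claw": 0.034},
    {"delta_pos": [0.001, 0, 0.173], "rotation": [-0.003, 0, 0], "claw": 0.034},
    {"delta_pos": [0.001, 0, 0.173], "rotation": [-0.003, 0, 0], "claw": 0.034},
    {"delta_pos": [0.001, 0, 0.173], "rotation": [-0.003, 0, 0], "claw": 0.034},
    {"delta_pos": [0.001, 0, 0.173], "rotation": [-0.003, 0, 0], "claw": 0.0},
    {"delta_pos": [0.001, 0, 0.173], "rotation": [-0.003, 0, 0], "claw": 0.0},
    {"delta_pos": [0.001, 0, 0.173], "rotation": [-0.003, 0, 0], "claw": 0.0},
    {"delta_pos": [0.001, 0, 0.173], "rotation": [-0.003, 0, 0], "claw": 0.0},
    {"delta_pos": [0.001, 0, 0.173], "rotation": [-0.003, 0, 0], "claw": 0.0},
    {"delta_pos": [0.001, 0, 0.173], "rotation": [-0.003, 0, 0], "claw": 0.0},
  ],
)

```text
clock: 46.9
position: [0.4414, 0.3551, 0.1169]
eef_rot: [179.9, -0.0, 92.0]
wrist_force: [0.4, 0.0, 5.0]
finger_gap: 0.152
grip_force: 30.0
```

```bash
python3 -c "
from h import *
o=r.observe();print(o['finger_gap']*91.2,o['position']);h=o['position'][2]-.003-.068;print(h)
gop(.1,.0045,.1,h)"
```

```text
13.820287442823744 [0.44138314 0.35508968 0.11685852]
0.04585851616720191
[0.5898 0.1228 0.2547]
d [-0.2374, 0.1403, -0.1378] w [0.263, 0.013, 0.105] rows>= 6.2
```

Request:
jog_arm(
  commands=[
    {"delta_pos": [0, 0, -0.025], "rotation": [0, 0, 0], "claw": 0.0},
    {"delta_pos": [0, 0, -0.06], "rotation": [0, 0, 0], "claw": 0.0},
    {"delta_pos": [0, 0, -0.1], "rotation": [0, 0, 0], "claw": 0.0},
    {"delta_pos": [0, 0, -0.14], "rotation": [0, 0, 0], "claw": 0.0},
    {"delta_pos": [0, 0, -0.175], "rotation": [0, 0, 0], "claw": 0.0},
    {"delta_pos": [0, 0, -0.175], "rotation": [0, 0, 0], "claw": 0.0},
    {"delta_pos": [-0.035, 0.02, -0.175], "rotation": [0.04, 0, 0.02], "claw": 0.0},
    {"delta_pos": [-0.07, 0.04, -0.175], "rotation": [0.08, 0, 0.03], "claw": 0.0},
    {"delta_pos": [-0.105, 0.06, -0.175], "rotation": [0.13, 0.006, 0.05], "claw": 0.0},
    {"delta_pos": [-0.14, 0.08, -0.175], "rotation": [0.18, 0.01, 0.07], "claw": 0.0},
    {"delta_pos": [-0.175, 0.1, -0.175], "rotation": [0.23, 0.012, 0.09], "claw": 0.0},
    {"delta_pos": [-0.21, 0.12, -0.175], "rotation": [0.263, 0.013, 0.105], "claw": 0.0},
    {"delta_pos": [-0.237, 0.14, -0.175], "rotation": [0.263, 0.013, 0.105], "claw": 0.0},
    {"delta_pos": [-0.237, 0.14, -0.165], "rotation": [0.263, 0.013, 0.105], "claw": 0.0},
    {"delta_pos": [-0.237, 0.14, -0.15], "rotation": [0.263, 0.013, 0.105], "claw": 0.0},
    {"delta_pos": [-0.237, 0.14, -0.138], "rotation": [0.263, 0.013, 0.105], "claw": 0.0},
    {"delta_pos": [-0.237, 0.14, -0.138], "rotation": [0.263, 0.013, 0.105], "claw": 0.0},
    {"delta_pos": [-0.237, 0.14, -0.138], "rotation": [0.263, 0.013, 0.105], "claw": 0.0},
  ],
)

```text
clock: 48.7
position: [0.5888, 0.1235, 0.2539]
eef_rot: [-164.9, 0.1, 86.0]
wrist_force: [0.3, -0.4, -0.8]
finger_gap: 0.153
grip_force: 30.0
```

```bash
python3 -c "
from h import *
o=r.observe();print(o['finger_gap']*91.2,o['wrist_force'])
gop(.1,.0045,.0,.0459)"
```

```text
13.985213750044329 [ 0.33676824 -0.42657242 -0.81235423]
[0.564  0.1246 0.1582]
d [-0.0006, 0.001, 0.0989] w [-0.002, 0.001, 0.0] rows>= 2.0
```

Request:
jog_arm(
  commands=[
    {"delta_pos": [0, 0.001, 0.02], "rotation": [0, 0, 0], "claw": 0.0},
    {"delta_pos": [0, 0.001, 0.04], "rotation": [0, 0, 0], "claw": 0.0},
    {"delta_pos": [0, 0.001, 0.06], "rotation": [0, 0, 0], "claw": 0.0},
    {"delta_pos": [0, 0.001, 0.075], "rotation": [0, 0, 0], "claw": 0.0},
    {"delta_pos": [0, 0.001, 0.085], "rotation": [0, 0, 0], "claw": 0.0},
    {"delta_pos": [0, 0.001, 0.09], "rotation": [0, 0, 0], "claw": 0.0},
    {"delta_pos": [0, 0.001, 0.095], "rotation": [0, 0, 0], "claw": 0.0},
    {"delta_pos": [0, 0.001, 0.097], "rotation": [0, 0, 0], "claw": 0.0},
    {"delta_pos": [0, 0.001, 0.098], "rotation": [0, 0, 0], "claw": 0.0},
    {"delta_pos": [0, 0.001, 0.098], "rotation": [0, 0, 0], "claw": 0.0},
    {"delta_pos": [0, 0.001, 0.098], "rotation": [0, 0, 0], "claw": 0.0},
  ],
)

```text
clock: 49.8
position: [0.5652, 0.1246, 0.1597]
eef_rot: [-165.0, 0.1, 86.0]
wrist_force: [-0.1, -0.7, -1.4]
finger_gap: 0.15
grip_force: 30.0
```

Request:
jog_arm(
  commands=[
    {"delta_pos": [0, 0, 0.001], "rotation": [0, 0, 0], "claw": 0.0},
    {"delta_pos": [0, 0, 0.002], "rotation": [0, 0, 0], "claw": 0.0},
    {"delta_pos": [0, 0, 0.002], "rotation": [0, 0, 0], "claw": 0.0},
    {"delta_pos": [0, 0, 0.002], "rotation": [0, 0, 0], "claw": 0.0},
  ],
)

```text
clock: 50.2
position: [0.5647, 0.1246, 0.1579]
eef_rot: [-165.0, 0.1, 86.0]
wrist_force: [0.4, 0.7, 1.3]
finger_gap: 0.149
grip_force: 30.0
```

Request:
jog_arm(
  commands=[
    {"delta_pos": [0, 0.002, 0], "rotation": [0, 0, 0], "claw": 0.0},
    {"delta_pos": [0, 0.004, 0], "rotation": [0, 0, 0], "claw": 0.0},
    {"delta_pos": [0, 0.004, 0], "rotation": [0, 0, 0], "claw": 0.0},
    {"delta_pos": [0, 0.004, 0], "rotation": [0, 0, 0], "claw": 0.0},
  ],
)

```text
clock: 50.6
position: [0.5678, 0.1244, 0.157]
eef_rot: [-164.9, 0.1, 86.0]
wrist_force: [-1.0, 0.7, 5.8]
finger_gap: 0.154
grip_force: 30.0
```

Request:
jog_arm(
  commands=[
    {"delta_pos": [0, 0.001, 0], "rotation": [0, 0, 0], "claw": 0.0},
    {"delta_pos": [0, 0.0015, 0], "rotation": [0, 0, 0], "claw": 0.0},
    {"delta_pos": [0, 0.0015, 0], "rotation": [0, 0, 0], "claw": 0.0},
    {"delta_pos": [0, 0.0015, 0], "rotation": [0, 0, 0], "claw": 0.0},
  ],
)

```text
clock: 51.0
position: [0.568, 0.1244, 0.1569]
eef_rot: [-164.7, 0.1, 86.0]
wrist_force: [-4.8, 0.8, 6.9]
finger_gap: 0.151
grip_force: 30.0
```

Request:
jog_arm(
  commands=[
    {"delta_pos": [0, 0, 0], "rotation": [0, 0, 0], "claw": 0.03},
    {"delta_pos": [0, 0, 0], "rotation": [0, 0, 0], "claw": 0.03},
    {"delta_pos": [0, 0, 0], "rotation": [0, 0, 0], "claw": 0.03},
    {"delta_pos": [0, 0, 0], "rotation": [0, 0, 0], "claw": 0.03},
    {"delta_pos": [0, 0, -0.01], "rotation": [0, 0, 0], "claw": 0.03},
    {"delta_pos": [0, 0, -0.03], "rotation": [0, 0, 0], "claw": 0.03},
    {"delta_pos": [0, 0, -0.06], "rotation": [0, 0, 0], "claw": 0.03},
    {"delta_pos": [0, 0, -0.1], "rotation": [0, 0, 0], "claw": 0.03},
    {"delta_pos": [0, 0, -0.15], "rotation": [0, 0, 0], "claw": 0.03},
    {"delta_pos": [0, 0, -0.15], "rotation": [0, 0, 0], "claw": 0.03},
  ],
)

```text
clock: 52.0
position: [0.6121, 0.1219, 0.3083]
eef_rot: [-165.8, -0.1, 85.9]
wrist_force: [1.3, -0.3, -0.2]
finger_gap: 0.326
grip_force: 0.0
```

```bash
python3 -c "
from h import *
go(.45,.03,.32,-4)"
```

```text
d [-0.1031, -0.1534, 0.0266] w [-0.197, 0.193, 1.561] rows>= 10.6
```

Request:
jog_arm(
  commands=[
    {"delta_pos": [-0.103, -0.153, 0.025], "rotation": [-0.2, 0.2, 1.561], "claw": 0.03},
    {"delta_pos": [-0.103, -0.153, 0.025], "rotation": [-0.2, 0.2, 1.561], "claw": 0.03},
    {"delta_pos": [-0.103, -0.153, 0.025], "rotation": [-0.2, 0.2, 1.561], "claw": 0.03},
    {"delta_pos": [-0.103, -0.153, 0.025], "rotation": [-0.2, 0.2, 1.561], "claw": 0.03},
    {"delta_pos": [-0.103, -0.153, 0.025], "rotation": [-0.2, 0.2, 1.561], "claw": 0.03},
    {"delta_pos": [-0.103, -0.153, 0.025], "rotation": [-0.2, 0.2, 1.561], "claw": 0.03},
    {"delta_pos": [-0.103, -0.153, 0.025], "rotation": [-0.2, 0.2, 1.561], "claw": 0.03},
    {"delta_pos": [-0.103, -0.153, 0.025], "rotation": [-0.2, 0.2, 1.561], "claw": 0.03},
    {"delta_pos": [-0.103, -0.153, 0.025], "rotation": [-0.2, 0.2, 1.561], "claw": 0.03},
    {"delta_pos": [-0.103, -0.153, 0.025], "rotation": [-0.2, 0.2, 1.561], "claw": 0.03},
    {"delta_pos": [-0.103, -0.153, 0.025], "rotation": [-0.2, 0.2, 1.561], "claw": 0.03},
    {"delta_pos": [-0.103, -0.153, 0.025], "rotation": [-0.2, 0.2, 1.561], "claw": 0.03},
    {"delta_pos": [-0.103, -0.153, 0.025], "rotation": [-0.2, 0.2, 1.561], "claw": 0.03},
    {"delta_pos": [-0.103, -0.153, 0.025], "rotation": [-0.2, 0.2, 1.561], "claw": 0.03},
  ],
)

```text
clock: 53.4
position: [0.4476, 0.0297, 0.3166]
eef_rot: [179.9, 0.5, -3.9]
wrist_force: [-0.9, 1.0, -0.5]
finger_gap: 0.329
grip_force: 0.0
```

```bash
python3 - <<'E'
from h import *
np.set_printoptions(precision=4,suppress=True)
im=snap('wrist','pics/w20.png');p=np.asarray(im['pixels']);hsv=cv2.cvtColor(p,cv2.COLOR_RGB2HSV);print(tool()[0])
u=np.array([.2588,0,.9659]);n=np.array([-.9659,0,.2588])
for y in (-.1,0,.1):
    c=np.array([0,y,.05]);tops=[RO+RM@(c+.12*u+np.array([0,s*.038,0])+f*n) for s in (-1,1) for f in (0,.014)]
    q=proj(im,tops);x0,y0=(q.min(0)-25).astype(int);x1,y1=(q.max(0)+25).astype(int);x0=max(x0,0);y0=max(y0,0)
    h=hsv[y0:y1,x0:x1];m=((h[...,0]<15)&(h[...,1]>118)&(h[...,2]<175)).astype(np.uint8)
    m=cv2.morphologyEx(m,cv2.MORPH_OPEN,np.ones((3,3)))
    cs=cv2.findContours(m,cv2.RETR_EXTERNAL,cv2.CHAIN_APPROX_NONE)[0]
    if not cs: print('none',q);continue
    k=max(cs,key=cv2.contourArea)[:,0,:]+[x0,y0]
    P=(onz(im,k,.168)-RO)@RM
    print('pred px',q.round(0).tolist(),'seen',k.min(0),k.max(0),'rack top y %.3f..%.3f x %.3f..%.3f'%(P[:,1].min(),P[:,1].max(),P[:,0].min(),P[:,0].max()),cv2.minAreaRect((P[:,:2]*1000).astype(np.float32)))
    g=p[y0:,x0:x1].astype(int)
gm=cv2.morphologyEx(((hsv[...,0]>30)&(hsv[...,0]<50)&(hsv[...,1]>110)).astype(np.uint8),cv2.MORPH_OPEN,np.ones((5,5)))
_,_,st,ce=cv2.connectedComponentsWithStats(gm)
for s,c in zip(st[1:],ce[1:]):
    if s[4]>150: print('moss px',c,s[4],((onz(im,[c],.095)-RO)@RM).ravel())
g=proj(im,[RO+RM@np.array([.058,-.30,.15])]);print('grip px',g)
print(r.observe()['wrist_force'])
cv2.imwrite('pics/w20s.png',cv2.cvtColor(snap('side')['pixels'],cv2.COLOR_RGB2BGR))
E
```

```text
[0.4476 0.0297 0.3166]
pred px [[486.0, 86.0], [486.0, 103.0], [395.0, 85.0], [395.0, 102.0]] seen [398  87] [487 102] rack top y -0.139..-0.065 x 0.018..0.030 ((23.894290924072266, -101.69300842285156), (11.562870025634766, 74.20574188232422), 0.5003861784934998)
pred px [[366.0, 85.0], [365.0, 102.0], [273.0, 85.0], [273.0, 102.0]] seen [277  87] [367 102] rack top y -0.039..0.035 x 0.018..0.029 ((23.38934326171875, -2.2778549194335938), (11.469301223754883, 74.12661743164062), 0.1805487424135208)
pred px [[244.0, 85.0], [244.0, 102.0], [152.0, 86.0], [152.0, 103.0]] seen [159  88] [247 104] rack top y 0.059..0.133 x 0.017..0.029 ((22.9398250579834, 96.01522827148438), (12.174667358398438, 73.80828857421875), 0.38287055492401123)
moss px [321.9309 140.9482] 753 [-0.0146 -0.0022  0.095 ]
moss px [227.6736 142.7884] 671 [-0.0163  0.0981  0.095 ]
moss px [417.3748 142.3884] 587 [-0.0159 -0.1037  0.095 ]
grip px [[664.0289  58.7967]]
[0.1196 0.6547 0.889 ]
```

```bash
python3 - <<'E'
import cv2,numpy as np
a=cv2.imread('pics/s17.png')[175:245,320:385].astype(int);b=cv2.imread('pics/w20s.png')[175:245,320:385].astype(int)
d=abs(a-b).max(2);print((d>40).sum(),d.size, np.argwhere(d>40)[:5])
from plant import r
r.close_job()
E
```

```text
1009 4550 [[0 0]
 [0 1]
 [0 2]
 [0 3]
 [0 4]]
the job is handed in; nothing more can be done
```

The job is handed in: both movements are in the tray on the twin hook, and three faces (all there were) stand spaced and square on the ledge. The last side-camera comparison of the tray area differed in about 22% of pixels; I didn't look into it before closing, the verdict isn't known yet, and I viewed 15 pictures (limit 14).

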